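Top up the parts tower and snap its cap on

ROBOT

A 6-joint arm with a two-finger parallel gripper is mounted at the origin on the work surface. World frame = base frame: x ahead of the robot, y to its left, z up, the work surface at z = 0. Lengths are in m, angles in rad, forces in N, time in s.
With the tool pointing down it reaches from about 0.275 to 0.725 m from the base axis. Payload 5.6 kg.
Tool frame: the origin (TCP) lies midway between the tips of the shut fingers; the grasp point (between the pads) lies 19 mm behind it; z points along the fingers, y is the direction in which the jaws open and shut (so a half turn about z gives the same grasp; the last joint's range is limited). The gripper opens to 85 mm and grips with 20 to 120 N. Pads are 22 mm wide; open, the fingers measure 114 mm over their backs; the gripper's body (76 mm by 85 mm) begins 54 mm behind the grasp point. The pads swing forward as they close: fully open they stand 13 mm farther back than shut.
Start: joints at [1.631, 0.255, 0.108, 0, -1.424, -0.285], TCP at [0.123, 0.536, 0.231] pointing down, gripper open.
Joint ranges: [-2.95, 2.95], [-1.21, 1.97], [-1.09, 1.5], [-2.87, 1.71], [-2.94, -0.07], [-3.05, 3.05]. Speed limits (rad/s): [2.57, 2.57, 3.14, 3.14, 3.14, 3.14].

INTERFACE

Orientations are given as a 3x3 rotation matrix whose columns are the frame's x, y, z axes.
In Python, from plant import env gives the robot as it stands.
- The arm moves only by the tool carry_out, never from a script. Its argument "targets" is a list of rows, each a list of 2 entries, a list of its own where there are three numbers: the shift along the tool's x, y, z in units of 0.025 m (1.0 is 0.025 m), then the turn about the tool's z in units of 0.1 rad (1.0 is 0.1 rad). In form: [[[tx, ty, tz], twist], ...]. A call has 1 to 20 rows; each row shifts and turns the pose as measured when the row begins, along the tool's axes as they then stand; what a row does not reach is not made up. A row lasts 1/12 s, in which the tool goes at most 41.7 mm and 7.16 degrees, less where a joint would pass 70% of its speed; a pose out of reach is approached as far as the arm can. A call with a number of a shift or a turn outside -1 to 1 is refused whole. A call with a gripper value outside its range is refused whole. "fingers" is the opening, from 0 (shut) to 1 (fully open), set as the call begins (left out, the last holds). The fingers move at their own pace and stop on an object; the grip force is fixed at half the most. Time passes only in rows, so rows that do not move let the fingers close. It gives the time, the measured TCP pose, the force and the opening at its end, in the units of the state.
- env.state(): the state, without advancing time (a new reading comes with each control period).
- env.grab_frame(name): name is "scene" or "top" or "wrist"; returns a dict with "frame" (420x560x3 uint8, red, green, blue), "z_map" (420x560 float32, m along the optical axis (not along the pixel's ray), 0 where there is no reading), "K" (3x3 intrinsics, pixels), "T" (4x4, takes a point from camera to world coordinates). Camera axes: x right, y down, z forward; pixel columns grow to the right and rows downward; lengths in m; the calibration is good to about 2 mm. A picture is of the moment at which its call begins.
- env.close_job(): hands the job in, once; it reports no verdict.
The state is a dict: "time": time; "joints": joint angles; "joint_vel": joint speeds; "joint_torque": joint torques, N m; "tcp_pos": TCP position; "tool_rot": TCP orientation; "force": force on the tool from outside, world axes, zero at the start; "ft_torque": the same for the moment, N m; "gripper_width": opening from 0.0 (shut) to 1.0 (fully open).
Only numpy, scipy, OpenCV 4.12 (cv2) and the standard library are available. Lean on these libraries where they do the work, as an engineer would, in place of code of your own. Each camera call takes 0.05 s, during which the arm holds its last target.

TASK

Finish building the round parts tower: lift the loose blue tray, keep it level so that no parts spill, thread it over the tower's column and let it nest fully down on the tray already there. Then press the yellow cap onto the black snap stud at the top of the column until it clicks, keep pressing after the click so that it is fully home, and finish while the robot still holds the cap pressed down firmly. Leave everything else on the bench where it is.

Things in the scene. Friction and masses are not known exactly. Their poses are not given: they have to be found in the camera images.
- tower: The parts tower, fixed to the bench: grey round base 140 mm across, 20 mm high; aluminium column 27 mm in diameter on its axis; a first blue tray already fitted (underside 20, rim 46, hub top 72 mm above the bench). The column ends in a flat shoulder at 122 mm that carries a black split snap stud. Origin: centre of the base on the bench; z up along the column.
- column: The tower's bare aluminium column, 27 mm in diameter, from 20 to 122 mm above the bench; its flat top is the shoulder that the cap is pressed down on. Origin: on its axis at bench level, same axes as the tower.
- tray_seat (a point): Point on the tower's axis 68 mm above the bench: where the loose tray's origin comes when it is fully nested.
- cap_seat (a point): Point on the tower's axis at the column's shoulder, 122 mm above the bench: where the cap's origin comes when it is fully home, 2 mm above the upper tray's hub. Keep it pressed there with some 5 to 20 N at the end.
- stud_tip (a point): Top of the black snap stud on the column, 13.6 mm above the shoulder. The stud is 19 mm across its four sprung lobes, which are widest 7.2 mm above the shoulder.
- tray: The loose blue round tray, same shape as the one on the tower: 150 mm across, rim 26 mm high, dividers 16 mm high, small parts in it lower still (they stay in place), 0.18 to 0.37 kg. The round hub in its middle, 40 mm in diameter (52 mm wide at the foot, up to 12 mm), is the place to grasp it, from above. Origin: centre of the underside, on the bench; z up; any yaw will do.
- tray_hub (a point): Centre of the top of the loose tray's hub, 52 mm above its underside. A 31 mm bore runs right through (2 mm clearance all round on the column). In the underside a recess 44 mm wide and 4 mm deep takes the top of the hub below it.
- cap: The yellow retaining cap, a round ribbed knob 42 mm in diameter (43 over the ribs), 32 mm tall, 36 to 59 g, standing mouth down on the bench. Origin: centre of the underside; z up; any yaw will do. Its mouth has a 15 mm snap lip that must ride over the stud's lobes.
- cap_top (a point): Centre of the cap's top, 32 mm above its underside. Pressing it on: lip and lobes meet about 9 mm above home, the force rises to about 6 to 15 N until the cap is about 5 mm above home, then drops as it clicks and draws the cap down by itself; from there it goes down freely and the force rises again once it is home on the shoulder.
- reel: Bystander: dark component reel lying flat, 178 mm across, 12 mm high. Origin: centre of the underside.
- tape: Bystander: roll of amber tape lying flat, 92 mm across, 24 mm high. Origin: centre of the underside.
- marker: Bystander: black marker pen with red cap, lying, 136 mm long, 17 mm thick. Origin: below its middle, x along the pen.
- small_bin: Bystander: small dark-blue open bin, 150 x 100 x 62 mm. Origin: centre of the underside.
- carton: Bystander: small closed carton, 120 x 85 x 55 mm. Origin: centre of the underside.
- jar: Bystander: small jar with a white lid, 52 mm across, 70 mm high. Origin: centre of the underside.
- tweezers: Bystander: steel tweezers lying, 122 mm long, 12 mm wide. Origin: below the middle, x along them.
Not all that is in view belongs to the job. There is more than one size of the cap; the job needs the smallest.

How it is judged:
On the way, in this order (a step that is already met when the one before it is completed fails the run):
1. the loose tray is nested fully down on the tower's first tray, level, and let go (horizontal distance between tray and tray_seat below 0.004 m and z of tray in the frame of tray_seat between -0.003 and 0.003 m and angle between tray's own z axis and vertical below 0.06 rad and contact force between the fingers and tray below 0.2 N), for 0.3 s.
2. the cap has snapped over the stud, sits fully home on the shoulder and is kept pressed down (horizontal distance between cap and cap_seat below 0.004 m and z of cap in the frame of cap_seat between -0.003 and 0.002 m and angle between cap's own z axis and vertical below 0.08 rad and contact force between cap and column above 4 N and contact force between any of the fingers, the arm and cap above 2 N), for 0.5 s.
At the end, for the whole second after the job is handed in: Tray nested on the first tray (within 4 mm of the axis, 3 mm in height, level within 0.06 rad); cap home on the shoulder (within 4 mm of the axis, at most 2 mm above it, upright within 0.08 rad); the robot still presses it with more than 4 N on the column through the last second (all of step 2 and horizontal distance between tray and tray_seat below 0.004 m and z of tray in the frame of tray_seat between -0.003 and 0.003 m and angle between tray's own z axis and vertical below 0.06 rad); the arm keeps its last pose, push and grip.
It fails at once if the loose tray is tipped by more than 0.4 rad (angle between tray's own z axis and vertical above 0.4 rad).
It fails at once if one of the other loose things on the bench is moved by more than 30 mm (distance of any of reel, tape, marker, small_bin, carton, jar, tweezers from where it was at the start of the episode above 0.03 m).
It also fails if it takes over 64 s, if anything falls off the work surface, if the arm or the gripper's body presses on something with over 40 N, if the wrist force passes 120 N, or if a joint passes its speed limit or range.

## Working session

There is one attempt and no reset: what is moved stays moved. The work goes in short steps, Python scripts to look and compute and a tool call to move; the robot and the scene stay as the last step left them, time stands still between calls to the robot, and variables do not carry over. Pictures are saved under pics/ and viewed, and the job is handed in when it is done.

Besides the shell and the picture viewer there is one more tool, called after ">>>" by a JSON object that holds its "method" and its "body", one argument or row to a line. carry_out: Moves the arm, as the interface text tells. Its arguments: {"type":"object","properties":{"targets":{"type":"array"},"fingers":{"type":"number"}},"required":["targets"]}

```bash
ls; mkdir -p pics; cat > h.py <<'E'
from plant import env
import numpy as np, cv2
def grab(n,fn):
    f=env.grab_frame(n); cv2.imwrite('pics/'+fn+'.png',f['frame'][:,:,::-1]); np.savez('/tmp/'+fn+'.npz',**f); return f
def pt(f,u,v,z=None):
    K,T=f['K'],f['T']
    r=np.array([(u-K[0,2])/K[0,0],(v-K[1,2])/K[1,1],1.])
    if z is None: p=r*f['z_map'][int(v),int(u)]; return T[:3,:3]@p+T[:3,3]
    d=T[:3,:3]@r; o=T[:3,3]; return o+d*(z-o[2])/d[2]
def cloud(f):
    K,T=f['K'],f['T']; v,u=np.mgrid[:420,:560]; z=f['z_map']
    p=np.stack([(u-K[0,2])/K[0,0]*z,(v-K[1,2])/K[1,1]*z,z],-1)
    return p@T[:3,:3].T+T[:3,3]
E
python3 - <<'E'
from h import *
for n in('scene','top','wrist'): f=grab(n,n+'0'); print(n,f['T'].round(3).tolist())
print(env.state())
E
```

```text
pics
scene [[-0.777, 0.434, -0.455, 1.204], [0.629, 0.538, -0.561, 0.774], [0.002, -0.722, -0.691, 1.048], [0.0, 0.0, 0.0, 1.0]]
top [[0.003, -0.995, 0.097, 0.452], [-1.0, -0.005, -0.015, 0.006], [0.015, -0.097, -0.995, 1.507], [0.0, 0.0, 0.0, 1.0]]
wrist [[-0.223, -0.926, -0.305, 0.201], [-0.975, 0.212, 0.069, 0.518], [0.001, 0.312, -0.95, 0.373], [0.0, 0.0, 0.0, 1.0]]
{'time': 0.15, 'joints': array([ 1.63062122e+00,  2.55633210e-01,  1.07340607e-01, -3.45745458e-04,
       -1.42388773e+00, -2.84603771e-01]), 'joint_vel': array([-0.0006511 , -0.00204256,  0.0034349 , -0.0010144 ,  0.00060582,
        0.00020641]), 'joint_torque': array([-1.23834772e-03, -3.86941910e+01,  2.38081849e+01,  5.36657184e+00,
       -4.49729443e-03,  2.66707787e-06]), 'tcp_pos': array([0.12245803, 0.53583558, 0.2306085 ]), 'tool_rot': array([[ 9.74832091e-01, -2.22940187e-01, -2.58661244e-04],
       [-2.22940329e-01, -9.74831085e-01, -1.40196996e-03],
       [ 6.04044260e-05,  1.42435134e-03, -9.99998984e-01]]), 'force': array([-1.27542726, -0.07335765, -0.39887578]), 'ft_torque': array([ 0.04826751, -0.03311286, -0.00204469]), 'gripper_width': 1.0032454369092307}
```

View pics/top0.png

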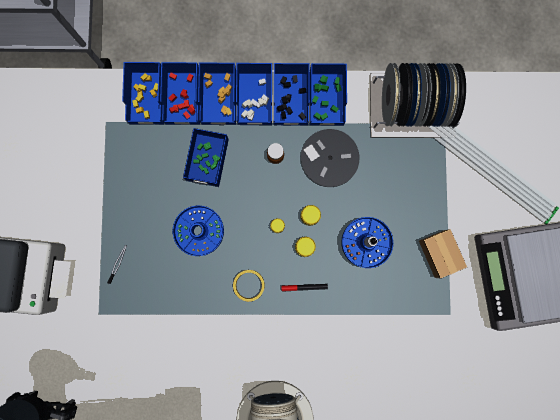

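View pics/scene0.png

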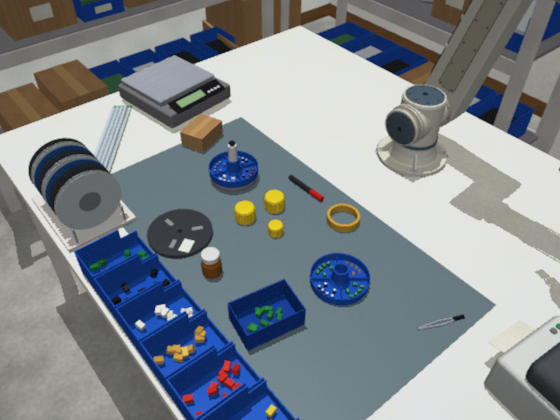

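The top view shows the loose tray at about (198,230), the tower at (366,242) and the small cap at (277,226). The larger caps are at (310,215) and (305,246). I'll measure these next.

```bash
cat > m.py <<'E'
from h import *
def circ(P):
    A=np.c_[2*P,np.ones(len(P))]; s=np.linalg.lstsq(A,(P**2).sum(1),rcond=None)[0]
    return s[:2],np.sqrt(s[2]+s[:2]@s[:2])
if __name__=='__main__':
  for n in('top0','scene0'):
    f=dict(np.load(f'/tmp/{n}.npz')); C=cloud(f); rgb=f['frame']
    hsv=cv2.cvtColor(rgb,cv2.COLOR_RGB2HSV)
    zm=C[...,2]
    print(n,'bench z',np.median(zm[(abs(C[...,0]-.4)<.2)&(abs(C[...,1])<.2)]))
    blue=(hsv[...,0]>100)&(hsv[...,0]<130)&(hsv[...,1]>120)
    yel=(hsv[...,0]>22)&(hsv[...,0]<35)&(hsv[...,1]>120)
    ws=(C[...,0]>.2)&(C[...,0]<.62)&(abs(C[...,1])<.5)&(zm>-.01)
    for nm,m in(('blue',blue&ws),('yel',yel&ws)):
        k,l,st,ce=cv2.connectedComponentsWithStats(m.astype(np.uint8))
        for i in range(1,k):
            if st[i,4]<60: continue
            p=C[l==i]; top=p[p[:,2]>np.percentile(p[:,2],97)-.004]
            q,r=cv2.minEnclosingCircle(p[:,:2].astype(np.float32)); q2,r2=cv2.minEnclosingCircle(top[:,:2].astype(np.float32))
            print(nm,st[i],np.round(q,4),round(r,4),'top',np.round(q2,4),round(r2,4),np.round(top.mean(0),4),len(top))
E
python3 m.py
```

```text
top0 bench z 0.0012988083707451414
blue [ 172  206   52   50 1796] [0.5129 0.154 ] 0.1607 top [0.5021 0.1264] 0.131 [0.5328 0.2    0.2336] 72
blue [ 342  217   52   51 1811] [ 0.4928 -0.1727] 0.1832 top [ 0.4751 -0.1383] 0.1459 [ 0.5049 -0.2431  0.1663] 60
yel [301 205  20  20 305] [ 0.5335 -0.0621] 0.1064 top [ 0.5321 -0.0568] 0.102 [ 0.5899 -0.1034  0.0658] 82
yel [270 218  15  15 156] [ 0.562  -0.0061] 0.0224 top [ 0.5606 -0.0062] 0.0185 [ 0.5608 -0.0073  0.0357] 44
yel [295 237  21  20 309] [ 0.4849 -0.0542] 0.0686 top [ 0.4824 -0.0508] 0.0644 [ 0.4971 -0.086   0.0693] 69
yel [233 270  31  32 214] [0.3845 0.0774] 0.0458 top [0.3849 0.0778] 0.0453 [0.387  0.0708 0.0284] 57
scene0 bench z 0.002511071972272849
blue [ 208  150   50   38 1266] [ 0.4916 -0.2752] 0.0995 top [ 0.5153 -0.2683] 0.0226 [ 0.52   -0.2617  0.0703] 58
blue [ 310  253   61   53 2202] [0.5362 0.2325] 0.0865 top [0.5469 0.2264] 0.0211 [0.5471 0.2281 0.0516] 104
yel [264 190  21  24 407] [ 0.5024 -0.0856] 0.0302 top [ 0.5028 -0.0833] 0.0287 [ 0.5022 -0.0855  0.0468] 117
yel [235 201  21  24 379] [ 0.5931 -0.1018] 0.0305 top [ 0.595 -0.103] 0.0268 [ 0.5956 -0.1027  0.0465] 141
yel [268 220  15  18 231] [ 0.5546 -0.009 ] 0.0317 top [ 0.5659 -0.0042] 0.0194 [ 0.5646 -0.0035  0.0343] 71
```

View pics/wrist0.png

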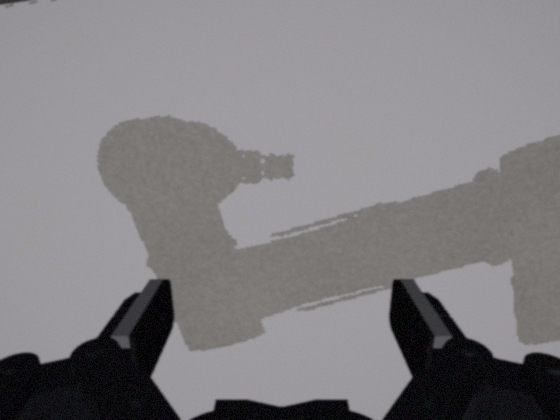

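>>> {"method": "carry_out", "body": {
  "targets": [
    [[1,0.43,0],0],
    [[1,0.43,0],0],
    [[1,0.43,0],0],
    [[1,0.43,0],0],
    [[1,0.43,0],0],
    [[1,0.43,0],0],
    [[1,0.43,0],0],
    [[1,0.43,0],0],
    [[1,0.43,0],0],
    [[1,0.43,0],0],
    [[1,0.43,0],0],
    [[1,0.43,0],0],
    [[1,0.43,0],0],
    [[1,0.43,0],0],
    [[1,0.43,0],0],
    [[1,0.43,0],0],
    [[1,0.43,0],0],
    [[1,0.43,0],0],
    [[1,0.43,0],0],
    [[0,0,0],0]
  ],
  "fingers": 1
}}

```text
time: 1.82
tcp_pos: [0.5554, 0.2139, 0.2229]
tool_rot: [[0.976, -0.218, -0.01], [-0.218, -0.976, -0.013], [-0.007, 0.015, -1.0]]
force: [-1.1, 0.8, -0.8]
gripper_width: 1.0
```

```bash
python3 - <<'E'
from h import *
f=grab('wrist','w1'); s=env.state(); print(s['time'],s['tcp_pos'],s['tool_rot'],s['joints'].round(3),s['force']); print(f['K'],f['T'])
E
```

```text
1.8667 [0.55416051 0.21497372 0.22278409] [[ 0.97603704 -0.21733731 -0.010779  ]
 [-0.21746134 -0.97599394 -0.01209948]
 [-0.00789057  0.01415355 -0.9998687 ]] [ 0.635  0.357  0.227  0.003 -1.457  0.716] [-0.09528559  0.4472058  -0.31839062]
[[377.20334703   0.         281.14978338]
 [  0.         377.20334703 207.53050167]
 [  0.           0.           1.        ]] [[-0.21715491 -0.9241126  -0.31441955  0.63530175]
 [-0.97603846  0.2101409   0.05647767  0.19825847]
 [ 0.01388068  0.31914998 -0.94760256  0.36485898]
 [ 0.          0.          0.          1.        ]]
```

View pics/w1.png

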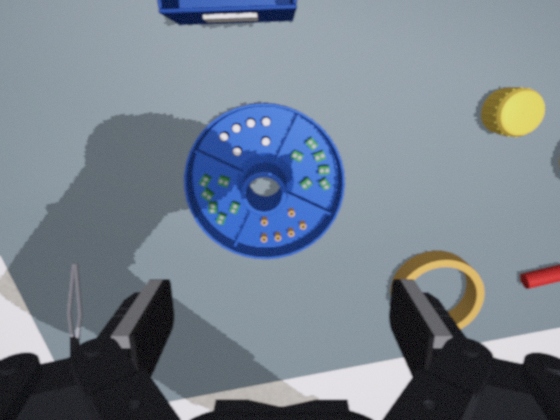

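The wrist view shows the tray centred near (264,180), with its hub top near (265,184). I'll refine that by fitting the rim and hub circles.

```bash
cat > tray.py <<'E'
import sys; from h import *; from m import circ
from scipy.optimize import least_squares
def fitblue(f,zr,near,rad=.075,lo=-.01):
    rgb=f['frame']; hsv=cv2.cvtColor(rgb,cv2.COLOR_RGB2HSV)
    m=((hsv[...,0]>100)&(hsv[...,0]<130)&(hsv[...,1]>120)).astype(np.uint8)
    k,l,st,ce=cv2.connectedComponentsWithStats(m)
    i=1+np.argmin([np.hypot(*(c-near))+(1e3 if s[4]<500 else 0) for c,s in zip(ce[1:],st[1:])])
    c=max(cv2.findContours((l==i).astype(np.uint8),cv2.RETR_EXTERNAL,cv2.CHAIN_APPROX_NONE)[0],key=cv2.contourArea)[:,0]
    h=cv2.convexHull(c.astype(np.int32))[:,0]
    P=np.array([pt(f,u,v,zr)[:2] for u,v in h])
    r=least_squares(lambda q:np.hypot(*(P-q[:2]).T)-q[2],[*P.mean(0),rad],loss='soft_l1',f_scale=.001)
    return r.x,np.abs(r.fun).max()
if __name__=='__main__':
    f=dict(np.load('/tmp/w1.npz'))
    for z in(0,.013,.026): print(z,fitblue(f,z,(264,180)))
    C=cloud(f); z=C[...,2]
    print('bench',np.median(z[(C[...,0]>.45)&(C[...,0]<.63)&(z<.02)]))
    c=fitblue(f,.026,(264,180))[0][:2]
    d=np.hypot(C[...,0]-c[0],C[...,1]-c[1]); t=(z>.045)&(d<.035)
    P=C[t]; print('hub top',len(P),P.mean(0),np.median(P[:,2]),cv2.minEnclosingCircle(P[:,:2].astype(np.float32)))
    print(pt(f,265,178,.052))
    I=cv2.resize(f['frame'][95:270,180:350,::-1],None,fx=4,fy=4,interpolation=cv2.INTER_CUBIC)[:600]; cv2.imwrite('pics/w1c.png',I)
E
python3 tray.py
```

```text
0 (array([0.54011898, 0.23168155, 0.08003643]), np.float64(0.0004221984889625219))
0.013 (array([0.54351044, 0.23049069, 0.07718474]), np.float64(0.0004070564598472326))
0.026 (array([0.5469019 , 0.22929983, 0.07433304]), np.float64(0.000391924422511708))
bench 0.0007868880131352562
hub top 6513 [0.56619419 0.23174471 0.25870663] 0.29737679700786174 ((0.5577902793884277, 0.2282581925392151), 0.031058356165885925)
[0.56046911 0.22456031 0.052     ]
```

View pics/w1c.png

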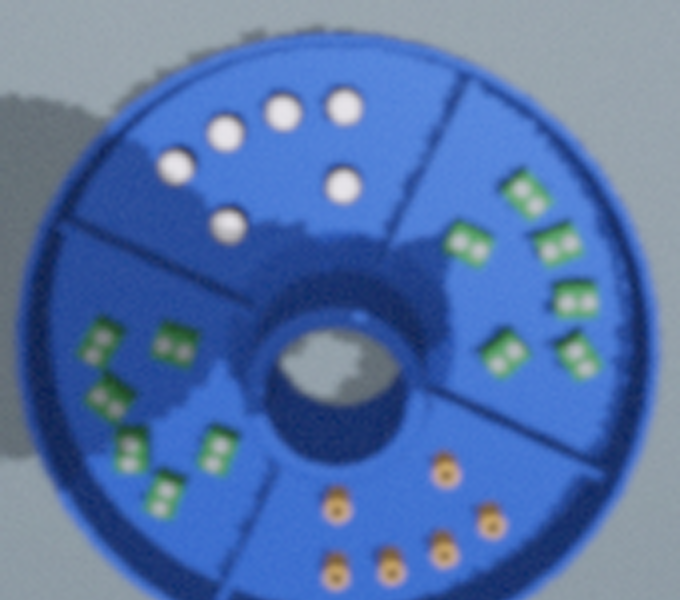

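```bash
cat > go.py <<'E'
import sys; from h import *
def info(t=None):
    s=env.state(); R=s['tool_rot']; print('t',round(s['time'],2),'tcp',s['tcp_pos'].round(4),'zax',R[:,2].round(4),'xax',R[:2,0].round(4),'F',s['force'].round(2),'w',round(s['gripper_width'],3))
    if t is not None: print('units',(R.T@(np.array(t)-s['tcp_pos'])/.025).round(3))
if __name__=='__main__': info([float(a) for a in sys.argv[1:4]] if len(sys.argv)>3 else None)
E
python3 go.py .547 .2292 .1; python3 -c "
from h import *
f=dict(np.load('/tmp/w1.npz'));print(pt(f,264.5,192,.052))"
```

```text
t 1.87 tcp [0.5542 0.215  0.2228] zax [-0.0108 -0.0121 -0.9999] xax [ 0.976  -0.2175] F [-0.1   0.45 -0.32] w 0.999
units [-0.365 -0.563  4.907]
[0.54848017 0.22784314 0.052     ]
```

>>> {"method": "carry_out", "body": {
  "targets": [
    [[-0.1,-0.14,0.5],0],
    [[-0.1,-0.15,0.8],0],
    [[-0.1,-0.15,0.8],0],
    [[-0.07,-0.12,0.8],0],
    [[0,0,0.8],0],
    [[0,0,0.7],0],
    [[0,0,0.5],0],
    [[0,0,0],0]
  ]
}}

```text
time: 2.53
tcp_pos: [0.5433, 0.2324, 0.095]
tool_rot: [[0.976, -0.217, -0.011], [-0.217, -0.976, -0.01], [-0.009, 0.012, -1.0]]
force: [-0.1, 0.4, 0.9]
gripper_width: 1.002
```

```bash
python3 go.py .547 .229 .022; python3 -c "
from h import *
f=grab('wrist','w2')"
```

```text
t 2.53 tcp [0.5433 0.2324 0.095 ] zax [-0.0112 -0.0101 -0.9999] xax [ 0.9762 -0.2168] F [-0.06  0.39  0.89] w 1.002
units [0.2   0.063 2.921]
```

View pics/w2.png

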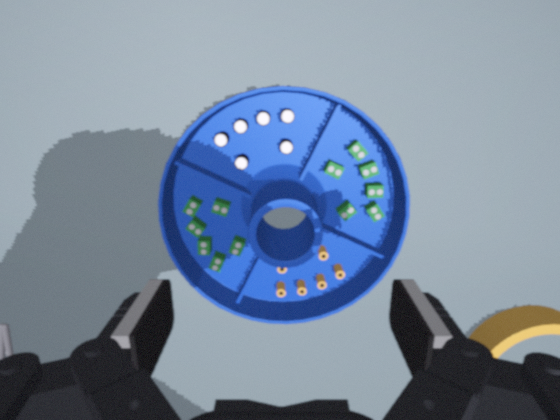

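The tray now sits between the fingers, with the hub at about (284,230). I'll refit before descending.

```bash
python3 - <<'E'
from tray import *
f=dict(np.load('/tmp/w2.npz')); print(fitblue(f,.026,(284,205))); print(pt(f,285,227,.052))
E
python3 go.py .547 .229 .022
```

```text
(array([0.5468572 , 0.22924169, 0.07437863]), np.float64(0.0003096225510764994))
[0.55074419 0.22824531 0.052     ]
t 2.58 tcp [0.5439 0.2326 0.0964] zax [-0.0096 -0.0096 -0.9999] xax [ 0.9763 -0.2165] F [-0.36  1.3   0.88] w 0.999
units [0.172 0.08  2.978]
```

>>> {"method": "carry_out", "body": {
  "targets": [
    [[0.08,0.03,0.4],0],
    [[0.06,0.03,0.6],0],
    [[0.03,0.02,0.6],0],
    [[0,0,0.6],0],
    [[0,0,0.5],0],
    [[0,0,0.2],0],
    [[0,0,0],0]
  ]
}}

```text
time: 3.17
tcp_pos: [0.5512, 0.2328, 0.0268]
tool_rot: [[0.977, -0.214, 0.002], [-0.214, -0.977, -0.002], [0.003, 0.002, -1.0]]
force: [-0.9, -0.3, 0.6]
gripper_width: 1.002
```

```bash
python3 go.py .547 .229 .022
```

```text
t 3.17 tcp [0.5512 0.2328 0.0268] zax [ 0.0022 -0.0025 -1.    ] xax [ 0.9769 -0.2138] F [-0.93 -0.33  0.55] w 1.002
units [-0.134  0.183  0.193]
```

>>> {"method": "carry_out", "body": {
  "targets": [
    [[-0.13,0.17,0.12],0],
    [[0,0,0],0]
  ]
}}

```text
time: 3.33
tcp_pos: [0.5476, 0.2296, 0.0248]
tool_rot: [[0.977, -0.213, 0.004], [-0.213, -0.977, -0.002], [0.004, 0.001, -1.0]]
force: [-0.7, -0.4, -0.7]
gripper_width: 0.998
```

```bash
python3 go.py .547 .229 .022
```

```text
t 3.33 tcp [0.5476 0.2296 0.0248] zax [ 0.0039 -0.0016 -1.    ] xax [ 0.9769 -0.2135] F [-0.74 -0.45 -0.7 ] w 0.998
units [-0.02   0.028  0.113]
```

>>> {"method": "carry_out", "body": {
  "targets": [
    [[0,0,0.08],0],
    [[0,0,0],0],
    [[0,0,0],0],
    [[0,0,0],0],
    [[0,0,0],0],
    [[0,0,0],0],
    [[0,0,0],0]
  ],
  "fingers": 0
}}

```text
time: 3.92
tcp_pos: [0.549, 0.2303, 0.0259]
tool_rot: [[0.977, -0.213, 0.008], [-0.213, -0.977, 0.001], [0.008, -0.003, -1.0]]
force: [-0.4, 0.5, -0.0]
gripper_width: 0.45
```

```bash
python3 go.py .547 .229 .22; python3 -c "
from h import *
f=grab('wrist','w3')"
```

```text
t 3.92 tcp [0.549  0.2303 0.0259] zax [ 8.3e-03  9.0e-04 -1.0e+00] xax [ 0.977  -0.2129] F [-0.37  0.48 -0.01] w 0.45
units [-5.000e-03  4.600e-02 -7.765e+00]
```

View pics/w3.png

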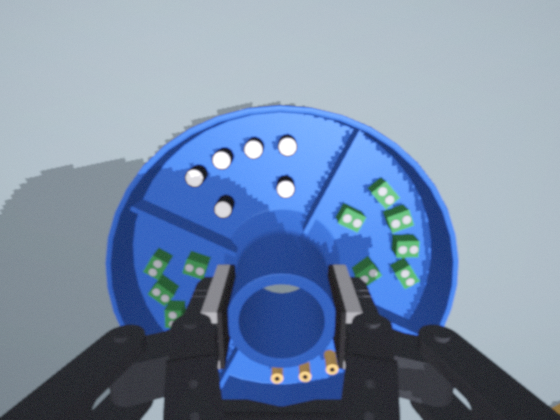

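>>> {"method": "carry_out", "body": {
  "targets": [
    [[0,0,-0.2],0],
    [[0,0,-0.4],0],
    [[0,0,-0.5],0],
    [[0,0,-0.6],0],
    [[0,0,-0.6],0],
    [[0,0,-0.6],0],
    [[0,0,-0.6],0],
    [[0,0,-0.6],0],
    [[0,0,-0.6],0],
    [[0,0,-0.6],0],
    [[0,0,-0.6],0],
    [[0,0,-0.4],0],
    [[0,0,-0.2],0],
    [[0,0,0],0]
  ]
}}

```text
time: 5.13
tcp_pos: [0.5439, 0.2282, 0.201]
tool_rot: [[0.977, -0.215, 0.001], [-0.215, -0.977, -0.001], [0.001, 0.0, -1.0]]
force: [0.3, 0.6, -2.8]
gripper_width: 0.449
```

```bash
python3 go.py .517 -.18 .21; python3 -c "
from h import *
f=grab('wrist','w4')"
```

```text
t 5.13 tcp [0.5439 0.2282 0.201 ] zax [ 1.1e-03 -6.0e-04 -1.0e+00] xax [ 0.9766 -0.2149] F [ 0.27  0.64 -2.79] w 0.449
units [ 2.456 16.179 -0.35 ]
```

View pics/w4.png

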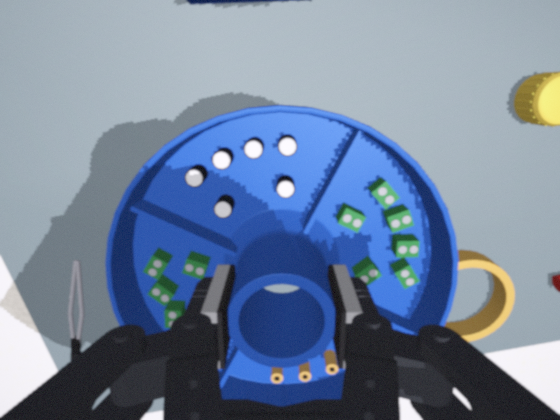

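>>> {"method": "carry_out", "body": {
  "targets": [
    [[0.04,0.2,0],0],
    [[0.07,0.5,0],0],
    [[0.1,0.8,-0.02],0],
    [[0.14,0.9,-0.02],0],
    [[0.14,0.9,-0.02],0],
    [[0.14,0.9,-0.02],0],
    [[0.14,0.9,-0.02],0],
    [[0.14,0.9,-0.02],0],
    [[0.14,0.9,-0.02],0],
    [[0.14,0.9,-0.02],0],
    [[0.14,0.9,-0.02],0],
    [[0.14,0.9,-0.02],0],
    [[0.14,0.9,-0.02],0],
    [[0.14,0.9,-0.02],0],
    [[0.14,0.9,-0.02],0],
    [[0.12,0.8,0],0],
    [[0.09,0.6,0],0],
    [[0.06,0.4,0],0],
    [[0.03,0.2,0],0],
    [[0,0,0],0]
  ]
}}

```text
time: 6.85
tcp_pos: [0.4994, -0.1659, 0.1924]
tool_rot: [[0.975, -0.22, -0.035], [-0.22, -0.975, -0.008], [-0.032, 0.016, -0.999]]
force: [0.3, 0.8, -2.4]
gripper_width: 0.447
```

```bash
python3 go.py .517 -.262 .21; python3 -c "
from h import *
f=grab('wrist','w5')"
```

```text
t 6.85 tcp [ 0.4994 -0.1659  0.1924] zax [-0.0346 -0.0083 -0.9994] xax [ 0.9749 -0.2203] F [ 0.33  0.77 -2.36] w 0.447
units [ 1.512  3.606 -0.696]
```

View pics/w5.png

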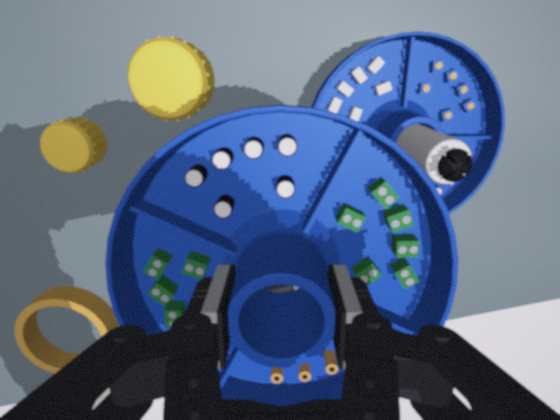

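The tower is in view. Its stud is near (456,164) and its lower tray rim spans roughly (313..503, 33..215). I'll measure it.

```bash
python3 - <<'E'
from h import *
f=dict(np.load('/tmp/w5.npz')); C=cloud(f)
I=cv2.resize(f['frame'][10:230,300:520,::-1],None,fx=2.7,fy=2.7,interpolation=cv2.INTER_CUBIC); cv2.imwrite('pics/w5c.png',I)
z=C[...,2]
print('bench',np.median(z[10:60,230:300]),'colA',z[130:190:8,420:480:6].round(3))
E
```

```text
bench 0.0006177663704616532 colA [[0.085 0.089 0.091 0.073 0.024 0.332 0.024 0.024 0.025 0.023]
 [0.098 0.106 0.11  0.115 0.119 0.12  0.116 0.036 0.036 0.036]
 [0.107 0.114 0.118 0.122 0.123 0.121 0.121 0.123 0.121 0.023]
 [0.111 0.119 0.122 0.122 0.122 0.132 0.133 0.133 0.131 0.024]
 [0.112 0.121 0.122 0.129 0.133 0.133 0.135 0.136 0.134 0.023]
 [0.192 0.121 0.122 0.13  0.132 0.134 0.133 0.134 0.135 0.031]
 [0.188 0.191 0.121 0.123 0.13  0.133 0.134 0.133 0.028 0.036]
 [0.179 0.189 0.192 0.032 0.025 0.024 0.023 0.029 0.036 0.042]]
```

View pics/w5c.png

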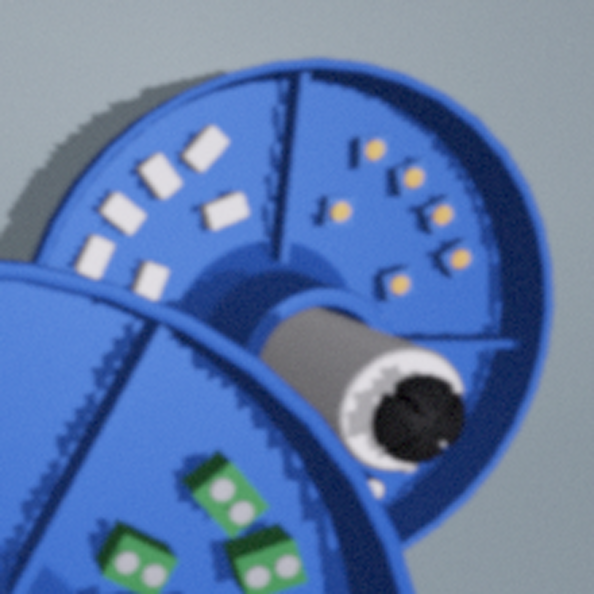

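```bash
python3 - <<'E'
from h import *; from m import circ
from scipy.optimize import least_squares
f=dict(np.load('/tmp/w5.npz'))
def fit(pts,z,r):
    P=np.array([pt(f,300+(u+.5)/2.7-.5,10+(v+.5)/2.7-.5,z)[:2] for u,v in pts])
    print(circ(P), least_squares(lambda q:np.hypot(*(P-q).T)-r,P.mean(0),loss='soft_l1',f_scale=.001).x)
fit([(342,420),(346,395),(360,368),(380,353),(405,347),(430,350),(452,363),(463,383),(350,446),(368,463),(390,471)],.122,.0135)
fit([(38,255),(100,150),(180,90),(250,66),(320,60),(400,76),(470,120),(520,180),(548,250),(550,310)],.046,.075)
s=env.state();print(s['tcp_pos'])
C=cloud(f); D=C.reshape(-1,3); 
t=(abs(D[:,2]-.122)<.0025)&(np.hypot(D[:,0]-.517,D[:,1]+.262)<.03); print(t.sum(),cv2.minEnclosingCircle(D[t][:,:2].astype(np.float32)))
t=(D[:,2]>.128)&(D[:,2]<.14)&(np.hypot(D[:,0]-.517,D[:,1]+.262)<.03); print(t.sum(),cv2.minEnclosingCircle(D[t][:,:2].astype(np.float32)),D[t].mean(0))
# held tray hub top in tool frame
R=s['tool_rot'];
Q=C[270:370,225:345].reshape(-1,3); q=(Q-s['tcp_pos'])@R; h=(q[:,2]<-.0245)&(q[:,2]>-.034)&(abs(q[:,1])<.03); print(h.sum(),np.median(q[h],0),circ(q[h][:,:2]),cv2.minEnclosingCircle(q[h][:,:2].astype(np.float32)))
E
```

```text
(array([ 0.51310081, -0.26832885]), np.float64(0.013214955158008477)) [ 0.51291903 -0.26849933]
(array([ 0.51241652, -0.26666594]), np.float64(0.07507094630771136)) [ 0.51248657 -0.26668924]
[ 0.49942878 -0.16531393  0.19233798]
844 ((0.5125642418861389, -0.267974853515625), 0.014002778567373753)
895 ((0.5128152966499329, -0.2680590748786926), 0.009858688339591026) [ 0.51395498 -0.26693517  0.13298112]
4093 [ 0.00114889  0.00145255 -0.02616248] (array([-0.00071378,  0.00086838]), np.float64(0.018174644417137897)) ((0.0009667472331784666, 0.0015335874632000923), 0.023654622957110405)
```

```bash
python3 - <<'E'
from h import *
f=dict(np.load('/tmp/w5.npz'))
I=cv2.resize(f['frame'][260:380,210:350,::-1],None,fx=5,fy=5,interpolation=cv2.INTER_CUBIC); cv2.imwrite('pics/w5d.png',I)
E
```

```text
(no output)
```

View pics/w5d.png

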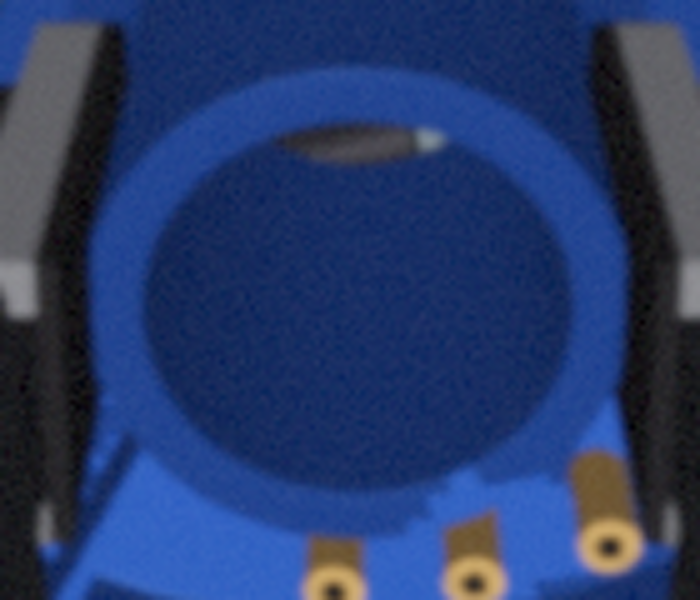

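```bash
python3 - <<'E'
from h import *; from m import circ
f=dict(np.load('/tmp/w5.npz')); s=env.state(); R=s['tool_rot']; p=s['tcp_pos']
K,T=f['K'],f['T']
def tp(u,v,zt):
    d=R.T@T[:3,:3]@np.array([(u-K[0,2])/K[0,0],(v-K[1,2])/K[1,1],1]); o=R.T@(T[:3,3]-p); return (o+d*(zt-o[2])/d[2])[:2]
B=[(142,300),(570,300),(356,122),(360,490),(200,170),(515,175),(215,435),(500,430)]
O=[(90,265),(628,265),(355,66),(330,538),(160,140),(560,140),(180,470)]
for zt in(-.0262,-.0285):
  for L in(B,O): print(zt,circ(np.array([tp(210+(u+.5)/5-.5,260+(v+.5)/5-.5,zt) for u,v in L])))
E
python3 go.py .5128 -.268 .21
```

```text
-0.0262 (array([-0.00099563,  0.0002872 ]), np.float64(0.01543271645592946))
-0.0262 (array([-0.00131425,  0.00066383]), np.float64(0.019723236524018924))
-0.0285 (array([0.00061216, 0.00029179]), np.float64(0.015127997799016074))
-0.0285 (array([0.00029983, 0.00066098]), np.float64(0.019333801639969398))
t 6.9 tcp [ 0.4994 -0.1653  0.1923] zax [-0.0348 -0.008  -0.9994] xax [ 0.975  -0.2199] F [-0.44  0.17 -3.2 ] w 0.447
units [ 1.402  3.9   -0.692]
```

>>> {"method": "carry_out", "body": {
  "targets": [
    [[0.15,0.3,-0.15],0],
    [[0.2,0.5,-0.15],0],
    [[0.2,0.6,-0.15],0],
    [[0.2,0.6,-0.15],0],
    [[0.2,0.6,-0.1],0],
    [[0.2,0.5,0],0],
    [[0.1,0.3,0],0],
    [[0.05,0.2,0],0],
    [[0,0,0],0],
    [[0,0,0],0]
  ]
}}

```text
time: 7.73
tcp_pos: [0.5156, -0.2644, 0.2126]
tool_rot: [[0.977, -0.211, -0.033], [-0.212, -0.977, -0.009], [-0.031, 0.015, -0.999]]
force: [0.5, -0.4, -2.4]
gripper_width: 0.448
```

```bash
python3 go.py .5128 -.268 .2
```

```text
t 7.73 tcp [ 0.5156 -0.2644  0.2126] zax [-0.0331 -0.0086 -0.9994] xax [ 0.9769 -0.2115] F [ 0.47 -0.4  -2.39] w 0.448
units [-0.064  0.158  0.507]
```

>>> {"method": "carry_out", "body": {
  "targets": [
    [[0,0,0],0],
    [[0,0,0],0],
    [[0,0,0],0],
    [[0,0,0],0],
    [[0,0,0],0],
    [[0,0,0],0]
  ]
}}

```text
time: 8.23
tcp_pos: [0.5156, -0.2617, 0.2128]
tool_rot: [[0.978, -0.208, -0.033], [-0.208, -0.978, -0.008], [-0.031, 0.015, -0.999]]
force: [1.2, -1.1, -2.2]
gripper_width: 0.452
```

```bash
python3 go.py .5128 -.268 .2
```

```text
t 8.23 tcp [ 0.5156 -0.2617  0.2128] zax [-0.0331 -0.0079 -0.9994] xax [ 0.9776 -0.2084] F [ 1.15 -1.1  -2.2 ] w 0.452
units [-0.042  0.262  0.517]
```

>>> {"method": "carry_out", "body": {
  "targets": [
    [[0,0,-0.3],0],
    [[0,0,-0.3],0],
    [[0,0,-0.3],0],
    [[0,0,-0.3],0],
    [[0,0,-0.3],0],
    [[0,0,-0.3],0]
  ]
}}

```text
time: 8.73
tcp_pos: [0.5168, -0.261, 0.2618]
tool_rot: [[0.978, -0.208, -0.034], [-0.208, -0.978, -0.008], [-0.032, 0.015, -0.999]]
force: [-0.4, 0.5, -2.6]
gripper_width: 0.449
```

>>> {"method": "carry_out", "body": {
  "targets": [
    [[0,0,0.8],0],
    [[0,0,0.8],0],
    [[0,0,0.4],0],
    [[0,0,0],0]
  ]
}}

```text
time: 9.07
tcp_pos: [0.5179, -0.2628, 0.217]
tool_rot: [[0.978, -0.208, -0.024], [-0.208, -0.978, -0.012], [-0.021, 0.016, -1.0]]
force: [-1.2, -0.2, -2.7]
gripper_width: 0.451
```

```bash
python3 go.py .5128 -.268 .2
```

```text
t 9.07 tcp [ 0.5179 -0.2628  0.217 ] zax [-0.0238 -0.0115 -0.9997] xax [ 0.9779 -0.2082] F [-1.16 -0.15 -2.69] w 0.451
units [-0.143  0.236  0.688]
```

>>> {"method": "carry_out", "body": {
  "targets": [
    [[0,0,-0.3],0],
    [[0,0,-0.3],0],
    [[0,0,-0.3],0],
    [[0,0,-0.3],0],
    [[0,0,-0.3],0],
    [[0,0,-0.2],0],
    [[0,0,0.9],0],
    [[0,0,0.9],0],
    [[0,0,0.3],0],
    [[0,0,0],0],
    [[0,0,-0.3],0],
    [[0,0,-0.3],0],
    [[0,0,-0.3],0],
    [[0,0,-0.3],0],
    [[0,0,-0.3],0],
    [[0,0,-0.2],0],
    [[0,0,0.9],0],
    [[0,0,0.9],0],
    [[0,0,0.3],0],
    [[0,0,0],0]
  ]
}}

```text
time: 10.73
tcp_pos: [0.5257, -0.2675, 0.2258]
tool_rot: [[0.978, -0.208, 0.006], [-0.208, -0.978, -0.025], [0.012, 0.023, -1.0]]
force: [-0.4, -0.1, -3.1]
gripper_width: 0.452
```

```bash
python3 go.py .5128 -.268 .2
```

```text
t 10.73 tcp [ 0.5257 -0.2675  0.2258] zax [ 0.0065 -0.0253 -0.9997] xax [ 0.9781 -0.2077] F [-0.44 -0.1  -3.07] w 0.452
units [-0.511  0.103  1.029]
```

>>> {"method": "carry_out", "body": {
  "targets": [
    [[-0.1,0.02,-0.8],0],
    [[-0.1,0.02,-0.8],0],
    [[-0.1,0.02,0],0],
    [[-0.1,0.02,0.2],0],
    [[-0.1,0.02,0.3],0],
    [[0,0,0.3],0],
    [[0,0,0.3],0],
    [[0,0,0.3],0],
    [[0,0,0.3],0],
    [[0,0,0.2],0],
    [[0,0,0],0]
  ]
}}

```text
time: 11.65
tcp_pos: [0.5101, -0.2669, 0.2124]
tool_rot: [[0.978, -0.208, -0.001], [-0.208, -0.978, -0.023], [0.004, 0.023, -1.0]]
force: [-1.0, 0.4, -2.2]
gripper_width: 0.445
```

```bash
python3 go.py .514 -.2677 .18;python3 -c "
from h import *
grab('wrist','w6');f=grab('scene','s6')
I=cv2.resize(f['frame'][110:210,160:310,::-1],None,fx=5,fy=5,interpolation=cv2.INTER_CUBIC); cv2.imwrite('pics/s6c.png',I)"
```

```text
t 11.65 tcp [ 0.5101 -0.2669  0.2124] zax [-8.000e-04 -2.310e-02 -9.997e-01] xax [ 0.9781 -0.2081] F [-1.05  0.42 -2.15] w 0.445
units [ 0.156 -0.032  1.298]
```

View pics/s6c.png

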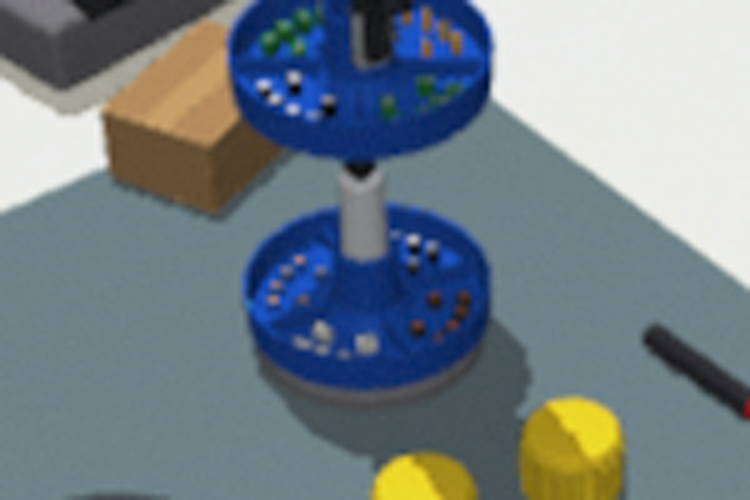

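View pics/w6.png

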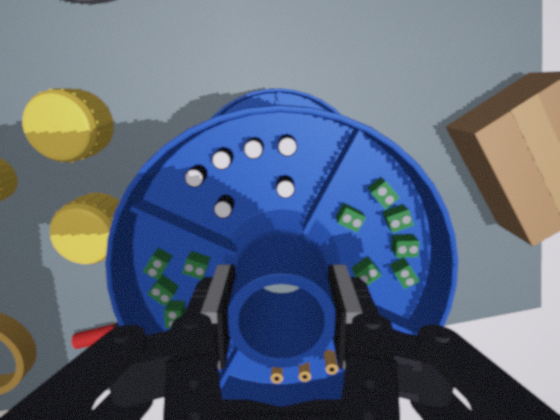

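>>> {"method": "carry_out", "body": {
  "targets": [
    [[0.05,0,0.1],0],
    [[0.05,-0.01,0.3],0],
    [[0.05,-0.01,0.3],0],
    [[0,0,0.3],0],
    [[0,0,0.3],0],
    [[0,0,0.2],0],
    [[0,0,0],0]
  ]
}}

```text
time: 12.33
tcp_pos: [0.5159, -0.2689, 0.1737]
tool_rot: [[0.978, -0.208, 0.004], [-0.208, -0.978, -0.025], [0.009, 0.024, -1.0]]
force: [0.6, -0.5, -3.4]
gripper_width: 0.449
```

```bash
python3 go.py .514 -.2677 .15;python3 -c "
from h import *
grab('wrist','w7');f=grab('scene','s7')
I=cv2.resize(f['frame'][110:210,160:310,::-1],None,fx=5,fy=5,interpolation=cv2.INTER_CUBIC); cv2.imwrite('pics/s7c.png',I)
C=cloud(f); D=C.reshape(-1,3)
from m import circ
for lo,hi in ((.04,.05),(.10,.12),(.155,.185)):
    t=(D[:,2]>lo)&(D[:,2]<hi)&(np.hypot(D[:,0]-.513,D[:,1]+.268)<.1); print(lo,t.sum(),D[t].mean(0),cv2.minEnclosingCircle(D[t][:,:2].astype(np.float32)))
"
```

```text
t 12.33 tcp [ 0.5159 -0.2689  0.1737] zax [ 0.0038 -0.0249 -0.9997] xax [ 0.9781 -0.2078] F [ 0.58 -0.45 -3.38] w 0.449
units [-0.094 -0.052  0.944]
0.04 235 [ 0.51738884 -0.25733301  0.04471649] ((0.5132395029067993, -0.26833876967430115), 0.07873538881540298)
0.1 4 [ 0.51762918 -0.25809665  0.10204503] ((0.5158471465110779, -0.25945913791656494), 0.005964841693639755)
0.155 1028 [ 0.52133864 -0.26613863  0.16430873] ((0.5155921578407288, -0.2711629271507263), 0.07928600162267685)
```

View pics/s7c.png

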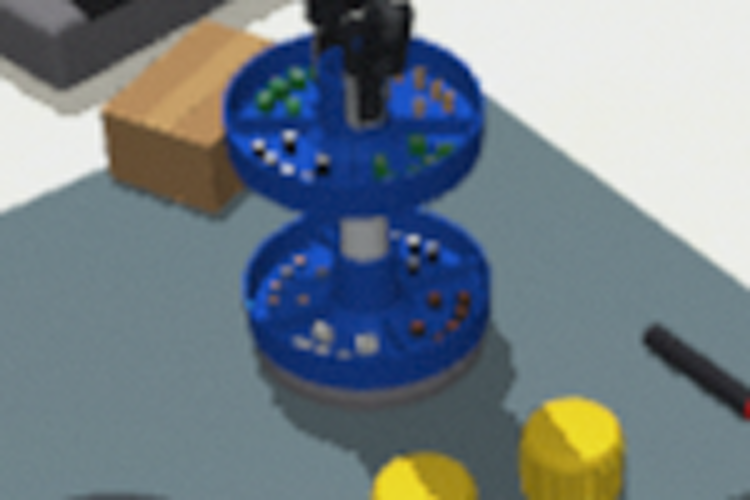

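```bash
python3 - <<'E'
from h import *; 
I=cv2.imread('pics/s7c.png'); f=dict(np.load('/tmp/s7.npz'))
J=cv2.resize(f['frame'][112:172,200:262,::-1],None,fx=10,fy=10,interpolation=cv2.INTER_CUBIC)[:600]
# overlay predicted circles
K,T=f['K'],f['T']; Ti=np.linalg.inv(T)
def proj(P):
    c=P@Ti[:3,:3].T+Ti[:3,3]; return np.c_[c[:,0]/c[:,2]*K[0,0]+K[0,2],c[:,1]/c[:,2]*K[1,1]+K[1,2]]
a=np.linspace(0,6.283,200)
s=env.state();R=s['tool_rot'];p=s['tcp_pos']
up=np.c_[-.0012+.075*np.cos(a),.0005+.075*np.sin(a),0*a]@R.T+p
lo=np.c_[.5128+.075*np.cos(a),-.268+.075*np.sin(a),.046+0*a]
col=np.c_[.5128+.0135*np.cos(a),-.268+.0135*np.sin(a),.122+0*a]
for P,c in((up,(0,255,255)),(lo,(0,255,0)),(col,(255,0,255))):
    q=((proj(P)-[200,112]+.5)*10-.5).astype(np.int32); cv2.polylines(J,[q],True,c,1)
cv2.imwrite('pics/s7d.png',J)
E
```

```text
(no output)
```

View pics/s7d.png

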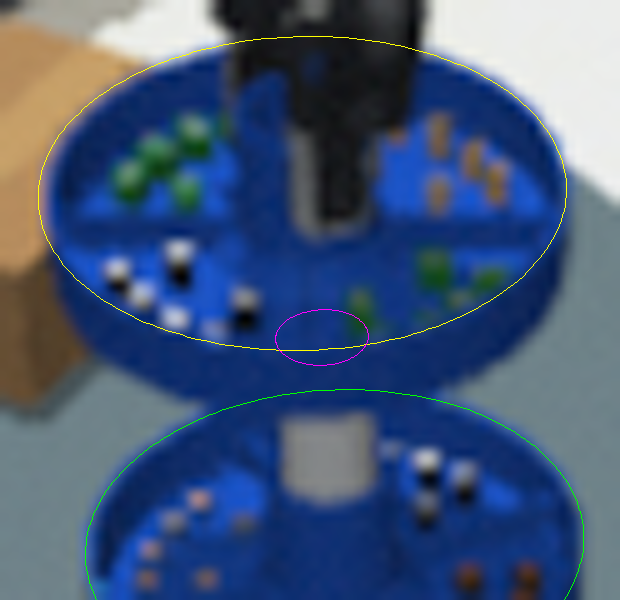

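>>> {"method": "carry_out", "body": {
  "targets": [
    [[-0.07,-0.02,0.05],0],
    [[0,0,0.2],0],
    [[0,0,0.2],0],
    [[0,0,0.2],0],
    [[0,0,0.1],0],
    [[0,0,0],0]
  ]
}}

```text
time: 12.93
tcp_pos: [0.5155, -0.269, 0.1558]
tool_rot: [[0.978, -0.208, 0.008], [-0.207, -0.978, -0.027], [0.014, 0.025, -1.0]]
force: [1.0, -0.3, -2.5]
gripper_width: 0.451
```

```bash
python3 go.py .5144 -.268 .13
```

```text
t 12.93 tcp [ 0.5155 -0.269   0.1558] zax [ 0.0082 -0.0268 -0.9996] xax [ 0.9781 -0.2075] F [ 0.95 -0.26 -2.52] w 0.451
units [-0.064 -0.057  1.031]
```

>>> {"method": "carry_out", "body": {
  "targets": [
    [[-0.06,-0.06,0.1],0],
    [[0,-0.01,0.15],0],
    [[0,-0.01,0.15],0],
    [[0,0,0.15],0],
    [[0,0,0],0]
  ]
}}

```text
time: 13.35
tcp_pos: [0.5144, -0.2669, 0.1405]
tool_rot: [[0.978, -0.208, 0.008], [-0.208, -0.978, -0.027], [0.014, 0.025, -1.0]]
force: [-0.6, -0.0, -1.8]
gripper_width: 0.445
```

```bash
python3 go.py .5144 -.268 .12
```

```text
t 13.35 tcp [ 0.5144 -0.2669  0.1405] zax [ 0.0083 -0.0269 -0.9996] xax [ 0.9781 -0.2075] F [-0.58 -0.02 -1.8 ] w 0.445
units [-0.004  0.022  0.822]
```

>>> {"method": "carry_out", "body": {
  "targets": [
    [[-0.01,0,0.15],0],
    [[-0.01,-0.01,0.2],0],
    [[-0.01,-0.01,0.2],0],
    [[0,0,0.2],0],
    [[0,0,0],0]
  ]
}}

```text
time: 13.77
tcp_pos: [0.514, -0.2668, 0.1197]
tool_rot: [[0.978, -0.208, 0.008], [-0.207, -0.978, -0.027], [0.014, 0.025, -1.0]]
force: [0.0, 0.1, -3.4]
gripper_width: 0.45
```

```bash
python3 go.py .5144 -.268 .1
```

```text
t 13.77 tcp [ 0.514  -0.2668  0.1197] zax [ 0.0083 -0.0269 -0.9996] xax [ 0.9781 -0.2075] F [ 0.03  0.09 -3.38] w 0.45
units [0.017 0.024 0.788]
```

>>> {"method": "carry_out", "body": {
  "targets": [
    [[0,0,0.2],0],
    [[0,0,0.2],0],
    [[0,0,0.2],0],
    [[0,0,0.15],0],
    [[0,0,0.1],0],
    [[0,0,0],0]
  ]
}}

```text
time: 14.27
tcp_pos: [0.514, -0.2675, 0.0957]
tool_rot: [[0.978, -0.208, 0.008], [-0.208, -0.978, -0.027], [0.013, 0.025, -1.0]]
force: [1.3, 0.7, -2.7]
gripper_width: 0.448
```

```bash
python3 go.py .5144 -.268 .0935
```

```text
t 14.27 tcp [ 0.514  -0.2675  0.0957] zax [ 0.0075 -0.0268 -0.9996] xax [ 0.9781 -0.2075] F [ 1.32  0.65 -2.72] w 0.448
units [0.02  0.014 0.088]
```

>>> {"method": "carry_out", "body": {
  "targets": [
    [[0,0,0.1],0],
    [[0,0,0.08],0],
    [[0,0,0.08],0]
  ]
}}

```text
time: 14.52
tcp_pos: [0.5151, -0.2683, 0.0942]
tool_rot: [[0.978, -0.206, 0.011], [-0.206, -0.978, -0.03], [0.017, 0.027, -0.999]]
force: [-4.8, 4.4, 9.2]
gripper_width: 0.453
```

```bash
python3 go.py .5144 -.268 .0935; python3 -c "
from h import *
f=grab('scene','s8')
I=cv2.resize(f['frame'][110:210,160:310,::-1],None,fx=5,fy=5,interpolation=cv2.INTER_CUBIC); cv2.imwrite('pics/s8c.png',I)"
```

```text
t 14.52 tcp [ 0.5151 -0.2683  0.0942] zax [ 0.0113 -0.0297 -0.9995] xax [ 0.9784 -0.2058] F [-4.81  4.42  9.21] w 0.453
units [-0.03  -0.006  0.026]
```

View pics/s8c.png

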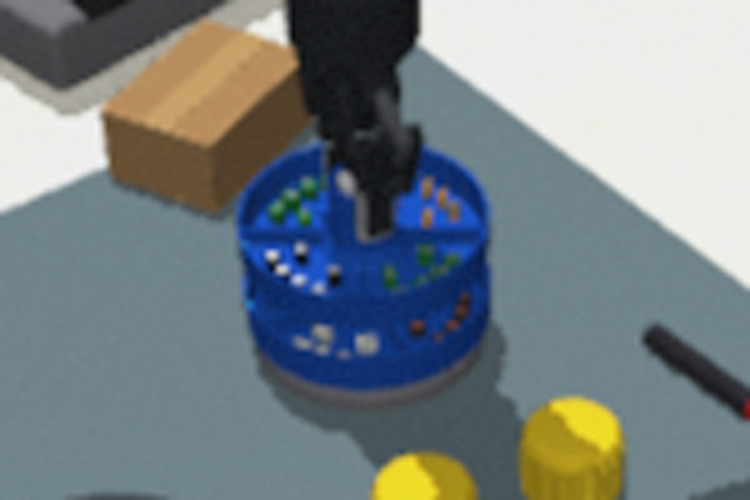

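>>> {"method": "carry_out", "body": {
  "targets": [
    [[0,0,0],0],
    [[0,0,0],0],
    [[0,0,0],0],
    [[0,0,0],0],
    [[0,0,0],0]
  ],
  "fingers": 0.85
}}

```text
time: 14.98
tcp_pos: [0.5175, -0.2693, 0.0974]
tool_rot: [[0.979, -0.205, 0.018], [-0.205, -0.978, -0.033], [0.025, 0.029, -0.999]]
force: [-0.8, -0.4, 0.2]
gripper_width: 0.848
```

```bash
python3 go.py .5144 -.268 .2; python3 -c "
from h import *
f=grab('wrist','w9');f=grab('scene','s9')
I=cv2.resize(f['frame'][110:210,160:310,::-1],None,fx=5,fy=5,interpolation=cv2.INTER_CUBIC); cv2.imwrite('pics/s9c.png',I)"
```

```text
t 14.98 tcp [ 0.5175 -0.2693  0.0974] zax [ 0.0183 -0.033  -0.9993] xax [ 0.9785 -0.2046] F [-0.81 -0.36  0.18] w 0.848
units [-0.031  0.09  -4.106]
```

View pics/s9c.png

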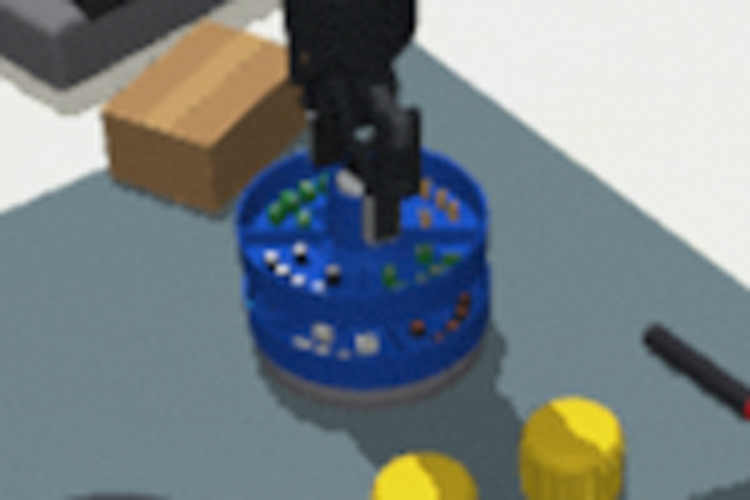

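View pics/w9.png

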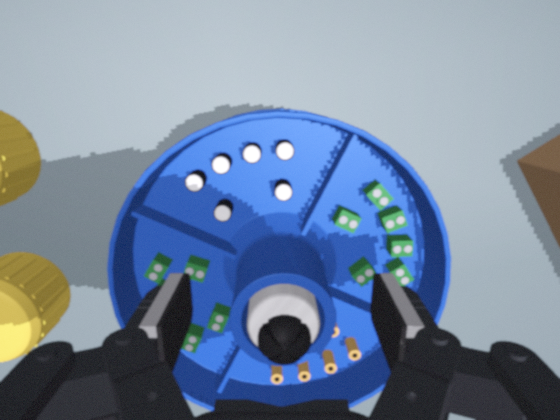

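>>> {"method": "carry_out", "body": {
  "targets": [
    [[0,0,-0.2],0],
    [[0,0,-0.4],0],
    [[0,0,-0.8],0],
    [[0,0,-1],0],
    [[0,0,-1],0],
    [[0,0,-1],0],
    [[0,0,-0.5],0],
    [[0,0,0],0]
  ]
}}

```text
time: 15.75
tcp_pos: [0.5139, -0.2655, 0.229]
tool_rot: [[0.979, -0.206, 0.016], [-0.205, -0.978, -0.034], [0.023, 0.03, -0.999]]
force: [0.6, -0.4, 0.9]
gripper_width: 0.847
```

```bash
python3 go.py .56 -.006 .2; python3 -c "
from h import *
f=grab('wrist','w10')"
```

```text
t 15.75 tcp [ 0.5139 -0.2655  0.229 ] zax [ 0.0159 -0.0337 -0.9993] xax [ 0.9785 -0.205 ] F [ 0.61 -0.39  0.89] w 0.847
units [ -0.348 -10.566   0.838]
```

View pics/w10.png

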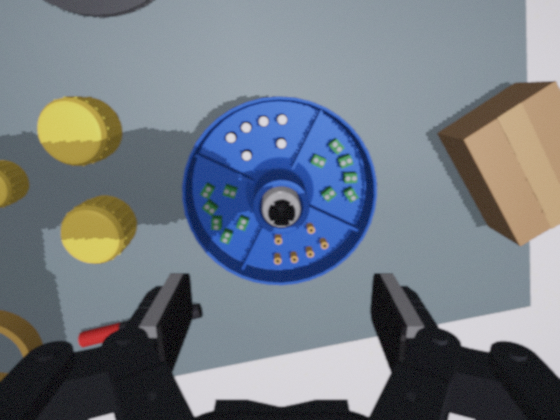

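```bash
python3 - <<'E'
from tray import *
f=dict(np.load('/tmp/w10.npz')); print(fitblue(f,.094,(279,190)))
C=cloud(f);D=C.reshape(-1,3); d=np.hypot(D[:,0]-.513,D[:,1]+.268)
for a,b,lo,hi in((.010,.0132,.11,.13),(.0165,.0195,.11,.13),(.0735,.0745,.08,.11),(0,.007,.125,.145)):
    t=(d>a)&(d<b)&(D[:,2]>lo)&(D[:,2]<hi); print(a,t.sum(),np.median(D[t][:,2]))
t=(d>.0715)&(d<.076)&(D[:,2]>.085)&(D[:,2]<.105); P=D[t]; print('rim plane',np.linalg.lstsq(np.c_[P[:,:2]-[.513,-.268],np.ones(len(P))],P[:,2],rcond=None)[0])
I=cv2.resize(f['frame'][165:235,245:315,::-1],None,fx=8,fy=8,interpolation=cv2.INTER_CUBIC); cv2.imwrite('pics/w10c.png',I)
E
```

```text
(array([ 0.51363088, -0.26811537,  0.07441094]), np.float64(0.0004374398482863834))
0.01 432 0.12164978067395554
0.0165 634 0.11999828257501488
0.0735 638 0.09387841585125259
0 325 0.13450070887761775
rim plane [0.01266157 0.0024171  0.09207069]
```

View pics/w10c.png

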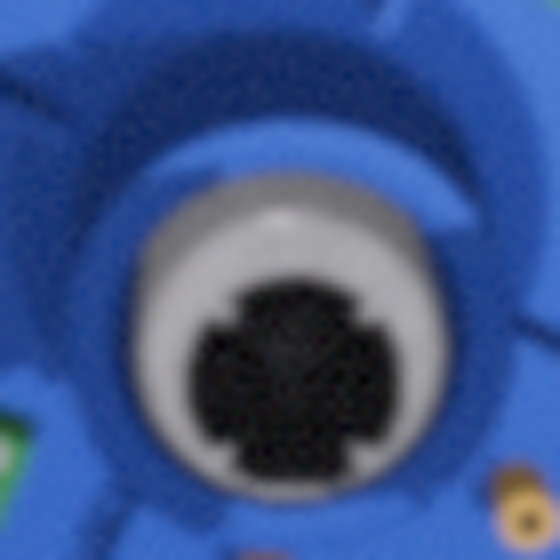

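```bash
python3 - <<'E'
from h import *; from m import circ
f=dict(np.load('/tmp/w10.npz'))
P=np.array([pt(f,245+(u+.5)/8-.5,165+(v+.5)/8-.5,.122)[:2] for u,v in[(138,345),(450,345),(294,203),(300,500),(180,245),(410,250),(185,450),(410,450)]]); print(circ(P))
for L in [(190,378),(400,378),(297,278),(297,482)],: print(circ(np.array([pt(f,245+(u+.5)/8-.5,165+(v+.5)/8-.5,.1315)[:2] for u,v in L])))
E
python3 go.py .54 -.006 .225
```

```text
(array([ 0.5131779 , -0.26854996]), np.float64(0.013563128342534455))
(array([ 0.51356287, -0.26837283]), np.float64(0.008919438046157508))
t 15.8 tcp [ 0.5137 -0.2654  0.228 ] zax [ 0.0154 -0.0333 -0.9993] xax [ 0.9785 -0.205 ] F [-0.    0.33  0.68] w 0.85
units [ -1.101 -10.368  -0.21 ]
```

>>> {"method": "carry_out", "body": {
  "targets": [
    [[0,-0.3,0],0],
    [[-0.05,-0.6,0],0],
    [[-0.08,-0.9,0],0],
    [[-0.08,-0.9,0],0],
    [[-0.08,-0.9,0],0],
    [[-0.08,-0.9,0],0],
    [[-0.08,-0.9,0],0],
    [[-0.08,-0.9,0],0],
    [[-0.08,-0.9,0],0],
    [[-0.08,-0.9,0],0],
    [[-0.05,-0.8,0],0],
    [[0,-0.5,0],0],
    [[0,-0.3,0],0],
    [[0,0,0],0]
  ],
  "fingers": 1
}}

```text
time: 16.97
tcp_pos: [0.5376, -0.0078, 0.2026]
tool_rot: [[0.978, -0.208, -0.015], [-0.208, -0.978, -0.031], [-0.008, 0.033, -0.999]]
force: [-0.0, -0.2, 0.9]
gripper_width: 1.006
```

```bash
python3 go.py .56 -.006 .2; python3 -c "
from h import *
f=grab('wrist','w11')"
```

```text
t 16.97 tcp [ 0.5376 -0.0078  0.2026] zax [-0.0152 -0.0309 -0.9994] xax [ 0.9781 -0.208 ] F [-0.02 -0.2   0.86] w 1.006
units [ 0.862 -0.259  0.089]
```

View pics/w11.png

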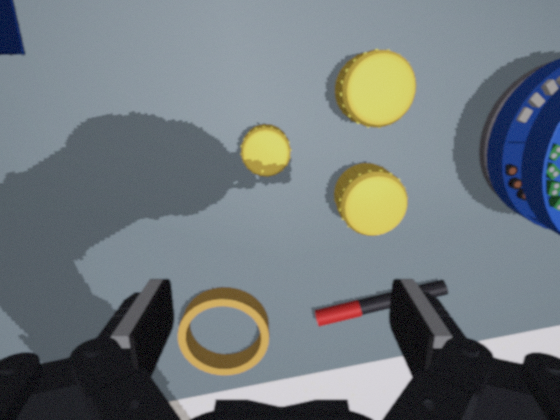

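The small cap's top is at about (266,151). I'll fit it.

```bash
cat > capfit.py <<'E'
from h import *; from m import circ
import sys
def capfit(f,near,ztop):
    hsv=cv2.cvtColor(f['frame'],cv2.COLOR_RGB2HSV); C=cloud(f)
    m=((hsv[...,0]>20)&(hsv[...,0]<36)&(hsv[...,1]>120)).astype(np.uint8)
    k,l,st,ce=cv2.connectedComponentsWithStats(m)
    i=1+np.argmin([np.hypot(*(c-near))+(1e3 if s[4]<150 else 0) for c,s in zip(ce[1:],st[1:])])
    print(st[i],ce[i])
    P=C[l==i]; t=abs(P[:,2]-ztop)<.004; print('top depth',np.median(P[t],0),cv2.minEnclosingCircle(P[t][:,:2].astype(np.float32)))
f=dict(np.load(f'/tmp/{sys.argv[1]}.npz')); u,v=int(sys.argv[2]),int(sys.argv[3]); capfit(f,(u,v),.032)
I=cv2.resize(f['frame'][v-35:v+35,u-35:u+35,::-1],None,fx=8,fy=8,interpolation=cv2.INTER_CUBIC); cv2.imwrite(f'pics/{sys.argv[1]}c.png',I)
E
python3 capfit.py w11 266 151
```

```text
[ 241  125   49   51 1798] [264.62569522 150.86596218]
top depth [ 0.56270037 -0.0044613   0.03171151] ((0.5628678202629089, -0.005405811592936516), 0.020586920902132988)
```

View pics/w11c.png

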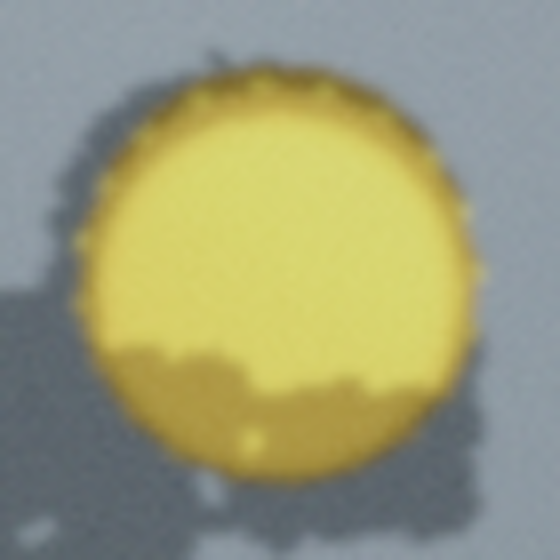

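```bash
python3 go.py .5628 -.005 .08;  python3 -c "
from h import *
f=dict(np.load('/tmp/w11.npz'));print(pt(f,266.2,152.2,.032))"
```

```text
t 17.02 tcp [ 0.5375 -0.0085  0.2027] zax [-0.0154 -0.031  -0.9994] xax [ 0.978  -0.2085] F [ 0.41  0.07 -0.37] w 0.999
units [ 1.004 -0.512  4.884]
[ 0.56312472 -0.00604661  0.032     ]
```

>>> {"method": "carry_out", "body": {
  "targets": [
    [[0.2,-0.1,0.4],0],
    [[0.3,-0.15,0.8],0],
    [[0.3,-0.13,0.9],0],
    [[0.2,-0.1,0.9],0],
    [[0,0,0.9],0],
    [[0,0,0.6],0],
    [[0,0,0.2],0],
    [[0,0,0],0]
  ],
  "fingers": 0.8
}}

```text
time: 17.68
tcp_pos: [0.5649, -0.0133, 0.0761]
tool_rot: [[0.976, -0.217, -0.015], [-0.217, -0.976, -0.032], [-0.007, 0.034, -0.999]]
force: [-0.3, -0.1, 0.6]
gripper_width: 0.801
```

```bash
python3 go.py .563 -.0055 .03;  python3 -c "
from h import *
f=grab('wrist','w12')"
```

```text
t 17.68 tcp [ 0.5649 -0.0133  0.0761] zax [-0.0146 -0.0315 -0.9994] xax [ 0.976  -0.2175] F [-0.28 -0.09  0.62] w 0.801
units [-0.127 -0.349  1.834]
```

View pics/w12.png

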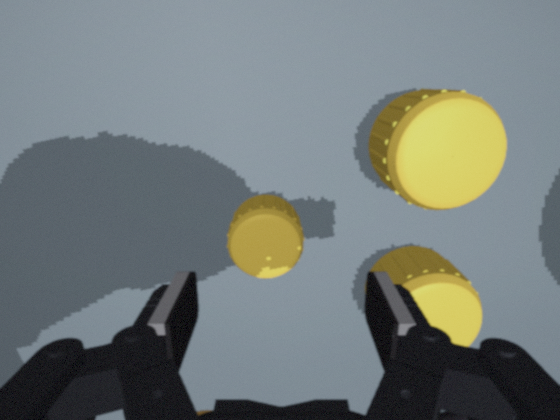

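```bash
python3 capfit.py w12 266 240; python3 - <<'E'
from h import *; from m import circ
f=dict(np.load('/tmp/w12.npz'))
print(pt(f,265.5,243,.032))
E
```

```text
[ 228  195   75   83 4857] [265.07391394 236.34156887]
top depth [ 0.56516691 -0.00590137  0.03174393] ((0.563999354839325, -0.005579852964729071), 0.020624497905373573)
[ 0.56509023 -0.00610429  0.032     ]
```

View pics/w12c.png

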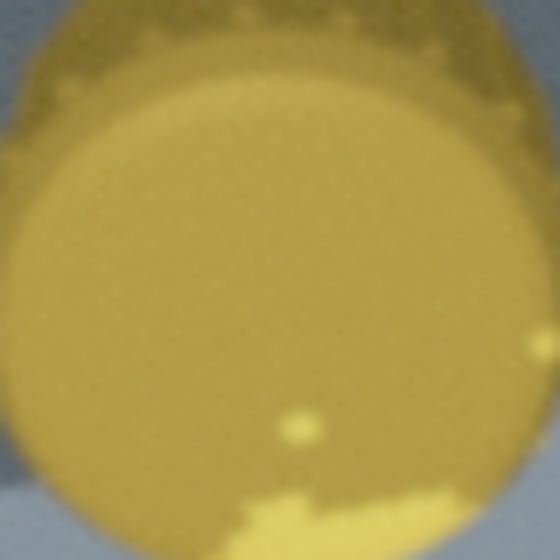

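>>> {"method": "carry_out", "body": {
  "targets": [
    [[-0.05,-0.15,0.1],0],
    [[-0.05,-0.15,0.3],0],
    [[0,0,0.6],0],
    [[0,0,0.5],0],
    [[0,0,0.2],0],
    [[0,0,0],0]
  ]
}}

```text
time: 18.23
tcp_pos: [0.5682, -0.0051, 0.0372]
tool_rot: [[0.976, -0.218, -0.002], [-0.218, -0.976, -0.029], [0.005, 0.029, -1.0]]
force: [-0.7, 1.3, 0.4]
gripper_width: 0.798
```

```bash
python3 go.py .564 -.0056 .009
```

```text
t 18.23 tcp [ 0.5682 -0.0051  0.0372] zax [-0.0017 -0.0292 -0.9996] xax [ 0.976  -0.2176] F [-0.68  1.31  0.42] w 0.798
units [-0.164  0.022  1.128]
```

>>> {"method": "carry_out", "body": {
  "targets": [
    [[-0.14,0,0.2],0],
    [[-0.02,0,0.3],0],
    [[0,0,0.3],0],
    [[0,0,0.25],0],
    [[0,0,0],0]
  ]
}}

```text
time: 18.65
tcp_pos: [0.5655, -0.0041, 0.011]
tool_rot: [[0.976, -0.217, 0.003], [-0.217, -0.976, -0.028], [0.009, 0.027, -1.0]]
force: [-0.3, -1.0, -0.4]
gripper_width: 0.801
```

```bash
python3 go.py .564 -.0056 .009
```

```text
t 18.65 tcp [ 0.5655 -0.0041  0.011 ] zax [ 0.0032 -0.0282 -0.9996] xax [ 0.9762 -0.2167] F [-0.3  -0.99 -0.4 ] w 0.801
units [-0.047  0.072  0.081]
```

>>> {"method": "carry_out", "body": {
  "targets": [
    [[-0.05,0.06,0.14],0],
    [[0,0,0.13],0],
    [[0,0,0],0]
  ]
}}

```text
time: 18.9
tcp_pos: [0.564, -0.0057, 0.0035]
tool_rot: [[0.976, -0.217, 0.003], [-0.217, -0.976, -0.028], [0.009, 0.027, -1.0]]
force: [0.8, -0.8, 0.5]
gripper_width: 0.796
```

```bash
python3 go.py .564 -.0056 .004
```

```text
t 18.9 tcp [ 0.564  -0.0057  0.0035] zax [ 0.0031 -0.0285 -0.9996] xax [ 0.9762 -0.2166] F [ 0.76 -0.78  0.52] w 0.796
units [ 0.    -0.004 -0.021]
```

>>> {"method": "carry_out", "body": {
  "targets": [
    [[0,0,0],0],
    [[0,0,0],0],
    [[0,0,0],0],
    [[0,0,0],0],
    [[0,0,0],0]
  ],
  "fingers": 0
}}

```text
time: 19.32
tcp_pos: [0.5648, -0.0059, 0.0045]
tool_rot: [[0.976, -0.217, 0.005], [-0.217, -0.976, -0.029], [0.011, 0.027, -1.0]]
force: [0.6, 0.3, 0.1]
gripper_width: 0.477
```

```bash
python3 go.py .564 -.0056 .004; python3 -c "
from h import *
f=grab('wrist','w13')"
```

```text
t 19.32 tcp [ 0.5648 -0.0059  0.0045] zax [ 0.0049 -0.0285 -0.9996] xax [ 0.9762 -0.2166] F [0.59 0.31 0.07] w 0.477
units [-0.034 -0.004  0.019]
```

View pics/w13.png

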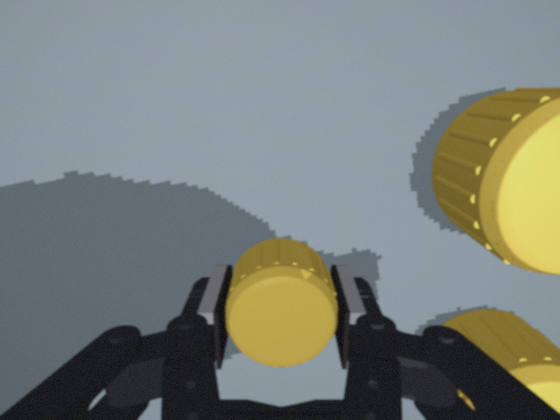

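>>> {"method": "carry_out", "body": {
  "targets": [
    [[0,0,-0.2],0],
    [[0,0,-0.5],0],
    [[0,0,-0.8],0],
    [[0,0,-0.8],0],
    [[0,0,-0.8],0],
    [[0,0,-0.8],0],
    [[0,0,-0.8],0],
    [[0,0,-0.8],0],
    [[0,0,-0.6],0],
    [[0,0,-0.3],0],
    [[0,0,0],0]
  ]
}}

```text
time: 20.28
tcp_pos: [0.562, -0.0014, 0.1734]
tool_rot: [[0.976, -0.217, 0.001], [-0.217, -0.976, -0.029], [0.007, 0.028, -1.0]]
force: [0.5, -1.2, -0.1]
gripper_width: 0.479
```

```bash
python3 go.py .5133 -.2 .2; python3 - <<'E'
from h import *
f=grab('wrist','w14')
I=cv2.resize(f['frame'][225:385,200:360,::-1],None,fx=3.7,fy=3.7,interpolation=cv2.INTER_CUBIC); cv2.imwrite('pics/w14c.png',I)
E
```

```text
t 20.28 tcp [ 0.562  -0.0014  0.1734] zax [ 0.0012 -0.0287 -0.9996] xax [ 0.9761 -0.2171] F [ 0.54 -1.17 -0.06] w 0.479
units [-0.17   8.206 -0.836]
```

View pics/w14c.png

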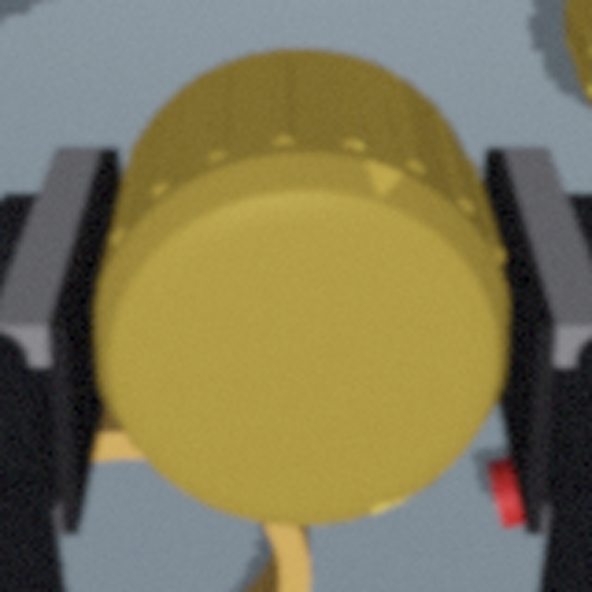

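```bash
python3 - <<'E'
from h import *; from m import circ
f=dict(np.load('/tmp/w14.npz')); s=env.state(); R=s['tool_rot']; p=s['tcp_pos']
K,T=f['K'],f['T']
def tp(u,v,zt):
    d=R.T@T[:3,:3]@np.array([(u-K[0,2])/K[0,0],(v-K[1,2])/K[1,1],1]); o=R.T@(T[:3,3]-p); return (o+d*(zt-o[2])/d[2])[:2]
g=lambda L,z: circ(np.array([tp(200+(u+.5)/3.7-.5,225+(v+.5)/3.7-.5,z) for u,v in L]))
B=[(97,325),(510,325),(305,153),(305,523),(160,460),(450,460)]
for z in(-.025,-.0275): print(z,g(B,z))
C=cloud(f)[225:385,200:360].reshape(-1,3); q=(C-p)@R; t=(q[:,2]<-.0255)&(q[:,2]>-.0295)&(np.hypot(q[:,0],q[:,1])<.024); print(t.sum(),np.median(q[t][:,2]),cv2.minEnclosingCircle(q[t][:,:2].astype(np.float32)))
P=q[t]; print(np.linalg.lstsq(np.c_[P[:,:2],np.ones(len(P))],P[:,2],rcond=None)[0])
E
```

```text
-0.025 (array([-0.00075604,  0.00010249]), np.float64(0.020625513469759448))
-0.0275 (array([9.58219533e-04, 9.89501464e-05]), np.float64(0.02019067414109222))
7652 -0.028573417513775907 ((0.000724344456102699, -3.760266918106936e-05), 0.023703915998339653)
[ 0.02906079  0.00938022 -0.02841195]
```

>>> {"method": "carry_out", "body": {
  "targets": [
    [[0,0.3,-0.1],0],
    [[0,0.5,-0.1],0],
    [[0.02,0.8,-0.1],0],
    [[0.03,0.8,-0.1],0],
    [[0.04,0.8,-0.1],0],
    [[0.04,0.8,-0.1],0],
    [[0.05,0.8,-0.1],0],
    [[0.05,0.8,-0.1],0],
    [[0.05,0.8,-0.1],0],
    [[0.05,0.8,-0.1],0],
    [[0.05,0.8,-0.1],0],
    [[0.05,0.8,-0.1],0],
    [[0.05,0.7,-0.1],0],
    [[0,0.5,0],0],
    [[0,0.3,0],0],
    [[0,0,0],0]
  ]
}}

```text
time: 21.67
tcp_pos: [0.4989, -0.2779, 0.1984]
tool_rot: [[0.975, -0.221, -0.035], [-0.222, -0.975, -0.026], [-0.029, 0.033, -0.999]]
force: [0.1, 0.5, 0.2]
gripper_width: 0.471
```

```bash
python3 go.py .5133 -.2684 .2
```

```text
t 21.67 tcp [ 0.4989 -0.2779  0.1984] zax [-0.0353 -0.0263 -0.999 ] xax [ 0.9746 -0.2222] F [0.09 0.46 0.23] w 0.471
units [ 0.475 -0.496 -0.094]
```

>>> {"method": "carry_out", "body": {
  "targets": [
    [[0.15,-0.15,0.1],0],
    [[0.2,-0.2,0.3],0],
    [[0.1,-0.1,0.4],0],
    [[0.03,-0.05,0.3],0],
    [[0,0,0.1],0],
    [[0,0,0],0]
  ]
}}

```text
time: 22.17
tcp_pos: [0.5127, -0.2655, 0.1616]
tool_rot: [[0.975, -0.219, -0.04], [-0.22, -0.975, -0.024], [-0.033, 0.032, -0.999]]
force: [-0.1, 0.5, -0.2]
gripper_width: 0.476
```

```bash
python3 go.py .5133 -.2684 .15
```

```text
t 22.17 tcp [ 0.5127 -0.2655  0.1616] zax [-0.0397 -0.0237 -0.9989] xax [ 0.9748 -0.2204] F [-0.13  0.51 -0.23] w 0.476
units [0.063 0.093 0.465]
```

>>> {"method": "carry_out", "body": {
  "targets": [
    [[0,0,-0.3],0],
    [[0,0,-0.3],0],
    [[0,0,-0.3],0],
    [[0,0,-0.3],0],
    [[0,0,-0.3],0],
    [[0,0,-0.3],0],
    [[0,0,-0.3],0],
    [[0,0,0.9],0],
    [[0,0,0.9],0],
    [[0,0,0],0],
    [[0,0,-0.3],0],
    [[0,0,-0.3],0],
    [[0,0,-0.3],0],
    [[0,0,-0.3],0],
    [[0,0,-0.3],0],
    [[0,0,0.9],0],
    [[0,0,0.6],0],
    [[0,0,0],0]
  ]
}}

```text
time: 23.67
tcp_pos: [0.5208, -0.2682, 0.1959]
tool_rot: [[0.976, -0.218, -0.013], [-0.219, -0.975, -0.035], [-0.005, 0.037, -0.999]]
force: [-0.4, -0.2, -0.1]
gripper_width: 0.474
```

```bash
python3 go.py .5133 -.2684 .15
```

```text
t 23.67 tcp [ 0.5208 -0.2682  0.1959] zax [-0.0129 -0.0349 -0.9993] xax [ 0.9758 -0.2186] F [-0.42 -0.22 -0.06] w 0.474
units [-0.283  0.007  1.839]
```

Tilt is 0.037 rad, which is acceptable. Next I'll line up above the stud and look.

>>> {"method": "carry_out", "body": {
  "targets": [
    [[-0.1,0,0.2],0],
    [[-0.1,0.02,0.3],0],
    [[-0.08,0.02,0.3],0],
    [[0,0.01,0.3],0],
    [[0,0,0.2],0],
    [[0,0,0],0]
  ]
}}

```text
time: 24.17
tcp_pos: [0.5138, -0.2697, 0.165]
tool_rot: [[0.976, -0.218, -0.008], [-0.218, -0.975, -0.037], [-0.0, 0.038, -0.999]]
force: [0.2, 1.0, -0.7]
gripper_width: 0.475
```

```bash
python3 go.py .5133 -.2684 .145; python3 -c "
from h import *
f=grab('wrist','w15');f=grab('scene','s15')
I=cv2.resize(f['frame'][105:205,160:310,::-1],None,fx=5,fy=5,interpolation=cv2.INTER_CUBIC); cv2.imwrite('pics/s15c.png',I)"
```

```text
t 24.17 tcp [ 0.5138 -0.2697  0.165 ] zax [-0.0083 -0.0369 -0.9993] xax [ 0.9759 -0.2183] F [ 0.24  0.97 -0.71] w 0.475
units [-0.031 -0.075  0.798]
```

View pics/s15c.png

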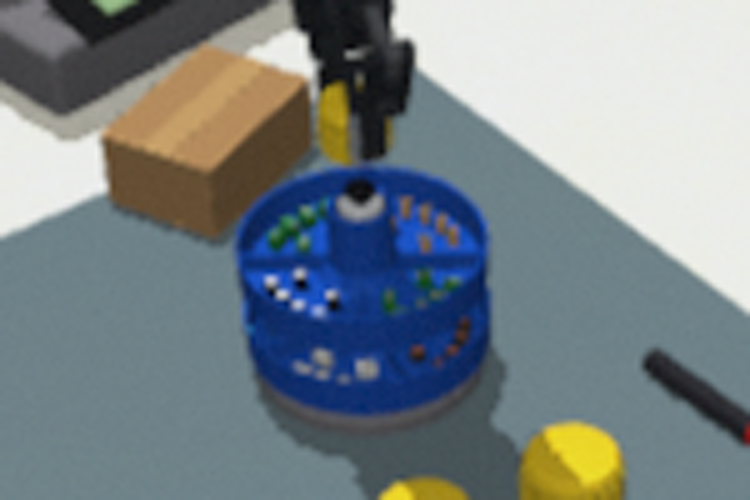

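View pics/w15.png

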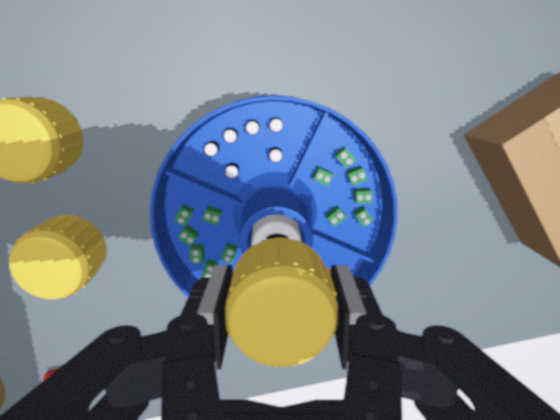

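>>> {"method": "carry_out", "body": {
  "targets": [
    [[-0.02,-0.05,0.1],0],
    [[-0.01,-0.03,0.2],0],
    [[0,-0.01,0.25],0],
    [[0,-0.01,0.25],0],
    [[0,0,0.1],0],
    [[0,0,0],0]
  ]
}}

```text
time: 24.77
tcp_pos: [0.5147, -0.2681, 0.1419]
tool_rot: [[0.976, -0.218, -0.006], [-0.218, -0.975, -0.038], [0.003, 0.038, -0.999]]
force: [-0.1, 0.0, -0.4]
gripper_width: 0.471
```

```bash
python3 go.py .5133 -.2684 .1355
```

```text
t 24.77 tcp [ 0.5147 -0.2681  0.1419] zax [-0.0055 -0.0382 -0.9993] xax [ 0.976  -0.2179] F [-0.09  0.04 -0.36] w 0.471
units [-0.053  0.015  0.257]
```

>>> {"method": "carry_out", "body": {
  "targets": [
    [[-0.05,0,0.1],0],
    [[0,0,0.15],0],
    [[0,0,0],0]
  ]
}}

```text
time: 25.02
tcp_pos: [0.5139, -0.2685, 0.1354]
tool_rot: [[0.976, -0.218, -0.005], [-0.218, -0.975, -0.039], [0.004, 0.039, -0.999]]
force: [0.8, -0.0, 1.0]
gripper_width: 0.48
```

```bash
python3 go.py .5133 -.2684 .1265
```

```text
t 25.02 tcp [ 0.5139 -0.2685  0.1354] zax [-0.0046 -0.0392 -0.9992] xax [ 0.976  -0.2176] F [ 0.83 -0.01  1.03] w 0.48
units [-0.024 -0.011  0.354]
```

>>> {"method": "carry_out", "body": {
  "targets": [
    [[0,0,0.1],0],
    [[0,0,0.1],0]
  ]
}}

```text
time: 25.18
tcp_pos: [0.5148, -0.2695, 0.1332]
tool_rot: [[0.976, -0.217, -0.001], [-0.217, -0.975, -0.042], [0.008, 0.041, -0.999]]
force: [-3.6, 4.7, 13.4]
gripper_width: 0.471
```

```bash
python3 go.py .5133 -.2684 .1265
```

```text
t 25.18 tcp [ 0.5148 -0.2695  0.1332] zax [-0.0013 -0.0419 -0.9991] xax [ 0.9762 -0.2168] F [-3.63  4.73 13.41] w 0.471
units [-0.07  -0.042  0.265]
```

>>> {"method": "carry_out", "body": {
  "targets": [
    [[-0.05,-0.03,0.13],0],
    [[-0.03,-0.02,0.13],0]
  ]
}}

```text
time: 25.35
tcp_pos: [0.5143, -0.2692, 0.1305]
tool_rot: [[0.976, -0.216, 0.003], [-0.216, -0.975, -0.045], [0.013, 0.043, -0.999]]
force: [-0.7, -0.1, 2.4]
gripper_width: 0.477
```

```bash
python3 go.py .5133 -.2684 .1265
```

```text
t 25.35 tcp [ 0.5143 -0.2692  0.1305] zax [ 0.0034 -0.0452 -0.999 ] xax [ 0.9763 -0.2159] F [-0.7  -0.11  2.38] w 0.477
units [-0.049 -0.028  0.157]
```

>>> {"method": "carry_out", "body": {
  "targets": [
    [[-0.04,-0.02,0.1],0],
    [[0,0,0.08],0]
  ]
}}

```text
time: 25.52
tcp_pos: [0.5138, -0.2689, 0.1261]
tool_rot: [[0.976, -0.216, 0.005], [-0.216, -0.975, -0.046], [0.015, 0.044, -0.999]]
force: [-1.8, 1.3, 9.5]
gripper_width: 0.473
```

```bash
python3 go.py .5133 -.2684 .1265
```

```text
t 25.52 tcp [ 0.5138 -0.2689  0.1261] zax [ 0.0052 -0.0457 -0.9989] xax [ 0.9763 -0.216 ] F [-1.84  1.26  9.53] w 0.473
units [-0.024 -0.014 -0.019]
```

>>> {"method": "carry_out", "body": {
  "targets": [
    [[-0.03,-0.02,0.1],0]
  ]
}}

```text
time: 25.6
tcp_pos: [0.514, -0.269, 0.1258]
tool_rot: [[0.976, -0.216, 0.008], [-0.215, -0.975, -0.048], [0.018, 0.045, -0.999]]
force: [-4.4, 4.6, 25.7]
gripper_width: 0.469
```

```bash
python3 go.py .5133 -.2684 .1265; python3 - <<'E'
from h import *
from go import info
for i in range(8):
    env.grab_frame('top'); info()
f=grab('wrist','w16');f=grab('scene','s16')
I=cv2.resize(f['frame'][105:205,160:310,::-1],None,fx=5,fy=5,interpolation=cv2.INTER_CUBIC); cv2.imwrite('pics/s16c.png',I)
info()
E
```

```text
t 25.6 tcp [ 0.514  -0.269   0.1258] zax [ 0.0076 -0.0478 -0.9988] xax [ 0.9764 -0.2151] F [-4.36  4.65 25.74] w 0.469
units [-0.032 -0.015 -0.027]
t 25.65 tcp [ 0.5139 -0.2689  0.126 ] zax [ 0.008  -0.0479 -0.9988] xax [ 0.9764 -0.215 ] F [-3.44  0.99 12.32] w 0.472
t 25.7 tcp [ 0.5139 -0.2689  0.126 ] zax [ 0.008  -0.0478 -0.9988] xax [ 0.9764 -0.2151] F [-3.08  1.81 11.84] w 0.476
t 25.75 tcp [ 0.514  -0.2689  0.126 ] zax [ 0.008  -0.0477 -0.9988] xax [ 0.9764 -0.2151] F [-2.46  2.57 12.69] w 0.475
t 25.8 tcp [ 0.5139 -0.2689  0.126 ] zax [ 0.008  -0.0477 -0.9988] xax [ 0.9764 -0.2152] F [-3.53  1.86 13.  ] w 0.48
t 25.85 tcp [ 0.5139 -0.2689  0.126 ] zax [ 0.008  -0.0477 -0.9988] xax [ 0.9764 -0.2152] F [-2.38  2.52 12.73] w 0.478
t 25.9 tcp [ 0.5139 -0.2689  0.126 ] zax [ 0.008  -0.0477 -0.9988] xax [ 0.9764 -0.2152] F [-2.6   1.95 13.66] w 0.475
t 25.95 tcp [ 0.5139 -0.2689  0.126 ] zax [ 0.008  -0.0477 -0.9988] xax [ 0.9764 -0.2152] F [-3.13  1.25 11.62] w 0.475
t 26.0 tcp [ 0.514  -0.2689  0.126 ] zax [ 0.008  -0.0477 -0.9988] xax [ 0.9764 -0.2152] F [-2.81  2.15 12.92] w 0.477
t 26.1 tcp [ 0.5139 -0.2689  0.126 ] zax [ 0.008  -0.0477 -0.9988] xax [ 0.9764 -0.2152] F [-3.44  2.48 11.84] w 0.479
```

View pics/s16c.png

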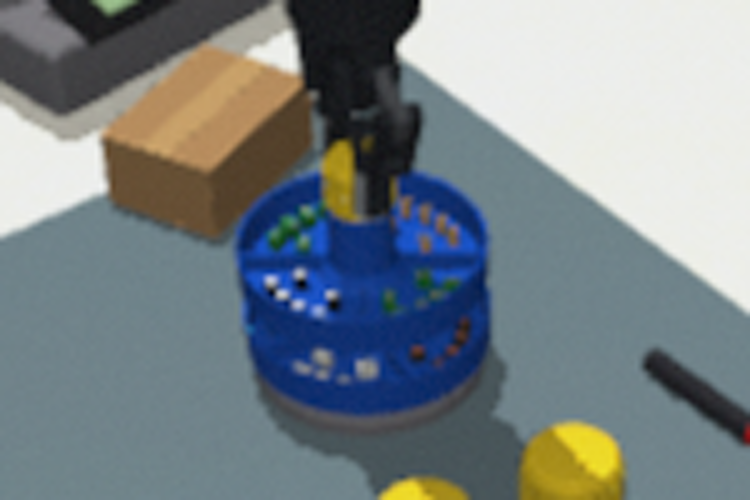

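View pics/w16.png

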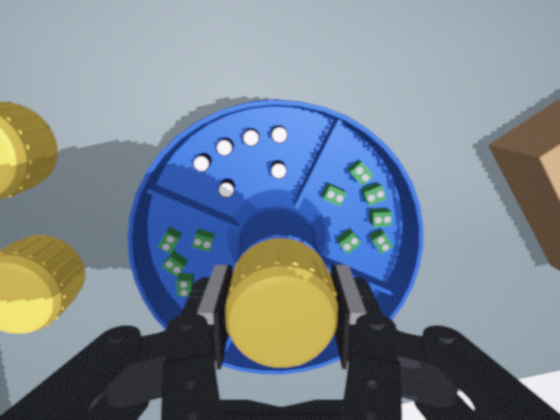

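```bash
python3 - <<'E'
from h import *
f=dict(np.load('/tmp/w16.npz')); C=cloud(f)
P=C[285:350,245:320].reshape(-1,3); P=P[abs(P[:,2]-.154)<.006]; print(len(P),np.median(P,0),np.linalg.lstsq(np.c_[P[:,:2]-P[:,:2].mean(0),np.ones(len(P))],P[:,2],rcond=None)[0])
from tray import fitblue; print(fitblue(f,.094,(275,235)))
E
python3 go.py
```

```text
4854 [ 0.51559748 -0.2681943   0.1540285 ] [-0.00419948 -0.01965669  0.15401996]
(array([ 0.51377695, -0.26828033,  0.07430547]), np.float64(0.0004953683809765103))
t 26.1 tcp [ 0.5139 -0.2689  0.126 ] zax [ 0.008  -0.0477 -0.9988] xax [ 0.9764 -0.2152] F [-3.44  2.48 11.84] w 0.479
```

The cap top measures 0.154 m, which is exactly home. Its tilt is about 0.02 rad and the push is a steady 12 N or so, so I'm handing in.

```bash
python3 -c "
from h import *
env.close_job()
from go import info; info()"
```

```text
the job is handed in; nothing more can be done
the job is handed in; nothing more can be done
```

The job is handed in at about 26 s. The loose tray is nested on the tower, and the smallest cap is clicked home on the stud with the robot still pressing it. The interface reports no verdict, so this rests on my own measurements.

- **Tray:** after I let go, the wrist depth image put its rim at 93.9 mm and its hub top at 120.0 mm (94 and 120 expected when nested). The rim fit is about 0.5 mm from the tower axis. A plane fit to the rim gave an apparent tilt of about 0.013 rad.
- **Cap:** the force rose to about 13 N, dropped to 2.4 N at the click, then rose again at home. The cap top read 154.0 mm, exactly home, and its tilt read about 0.02 rad.
- **Push:** it held steady at about 12 to 13 N for the last half second before hand-in, after one brief 26 N reading as the last push began.

**Checks that disagreed:**
- The tool was tilted about 0.048 rad at the end, because sideways moves tip it and there is no tilt command. The cap image shows less tilt, and both are under the 0.08 limit.
- The cap's centre is 1 to 2 mm off the axis by depth, but about 0.8 mm by the tool position.

I saw no contact with any of the other things on the bench, though I did not re-measure each one's position.

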